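# Put the checked post holders away and present the next one to the inspection camera

## Task

The two short post holders standing in front of the black graduated rail have been inspected (a third, behind the tray beside the white mirror mount, is bolted down and stays): stand each of them upright in an empty cell of its own in the divided tray and let go. Then take the tall post holder out of the tray and present it to the little tripod camera: upright in the air, its thumbscrew pointing straight at the lens, level with the lens and on its centre line, the knob's end 9 cm from the lens. Finish while still holding it there, still, and leave the beam block, lens tube and brass nut where they are.

Things in the scene. Friction and masses are not known exactly. Their poses are not given: they have to be found in the camera images.
- short_holder_1: one of two identical short post holders standing in front of the black rail: black cylinder 25 mm in diameter on a flange (32 mm, 8 mm high), 61 mm tall. Origin at the underside, z up; the post's axis is at x = 0, y = +8 mm. Brass thumbscrew along -y at 38 mm height: 7 mm stem, knob 14 mm in diameter, its end face 32 mm from the post's axis. Grip the post along x. 60 to 120 g mass
- short_holder_1_foot (a point): centre of the underside, on the post's axis (8 mm from the body's origin); axes as the body's
- short_holder_2: one of two identical short post holders standing in front of the black rail: black cylinder 25 mm in diameter on a flange (32 mm, 8 mm high), 61 mm tall. Origin at the underside, z up; the post's axis is at x = 0, y = +8 mm. Brass thumbscrew along -y at 38 mm height: 7 mm stem, knob 14 mm in diameter, its end face 32 mm from the post's axis. Grip the post along x. 60 to 120 g mass
- short_holder_2_foot (a point): centre of the underside, on the post's axis (8 mm from the body's origin); axes as the body's
- tall_holder: the one tall post holder, in a tray cell at the start: black cylinder 25 mm in diameter on a flange (32 mm, 8 mm high), 86 mm tall. Origin at the underside, z up; the post's axis is at x = 0, y = +8 mm. Brass thumbscrew along -y at 56 mm height: 7 mm stem, knob 14 mm in diameter, its end face 32 mm from the post's axis. Grip the post along x, 60 to 80 mm up. 77 to 154 g mass
- tall_holder_foot (a point): centre of the underside, on the post's axis (8 mm from the body's origin); axes as the body's
- tall_holder_axis (a point): point on the tall post holder's axis at the thumbscrew's height (56 mm)
- tall_holder_knob (a point): centre of the end face of the tall post holder's thumbscrew knob
- tray: flat aluminium tray, fixed, 74 x 293 mm, 25 mm high, open at the top, with a row of four cells along its y axis, each 64 x 67 mm inside; walls and floor 5 mm thick. Origin at the underside's centre, z up. At the start one cell holds the tall post holder, one the beam block (cell1 and cell3, either way round); the other two are empty
- cell0 (a point): centre of the floor of tray cell 0, 5 mm above the table, 20 mm below the rim (the cells follow one another at 72 mm along the tray's -y, cell0 first); axes as the tray's
- cell1 (a point): centre of the floor of tray cell 1, 5 mm above the table, 20 mm below the rim (the cells follow one another at 72 mm along the tray's -y, cell0 first); axes as the tray's
- cell2 (a point): centre of the floor of tray cell 2, 5 mm above the table, 20 mm below the rim (the cells follow one another at 72 mm along the tray's -y, cell0 first); axes as the tray's
- cell3 (a point): centre of the floor of tray cell 3, 5 mm above the table, 20 mm below the rim (the cells follow one another at 72 mm along the tray's -y, cell0 first); axes as the tray's
- inspect_camera: small black cube camera on a mini tripod, fixed, 166 mm tall, legs spread over 150 x 171 mm. Origin at the table under the tripod's centre; it looks along its own -x axis, level. The lens (28 mm in diameter) has its face 53 mm from the origin along -x at 143 mm height
- lens_face (a point): centre of the face of the camera's lens; axes as the camera's
- view_point (a point): the point 90 mm straight in front of the lens face, at lens height: where the end face of the tall post holder's thumbscrew belongs at the end; axes as the camera's. Between here and the tray a fixed black rail with a lens carrier, 107 mm tall at about x = 0.54, y = 0.16 m, stands on the table: carry the part over or round it
- beam_block: black finned block 26 x 50 x 58 mm on a short foot, standing in a tray cell; bystander, to be left alone. Origin at the underside
- lens_tube: black tube 30 mm in diameter, 45 mm tall, standing on the table; bystander. Origin at the underside
- collet_knob: brass-coloured knurled nut, 28 mm in diameter, 26 mm tall, on the table; bystander. Origin at the underside
Mind the look-alikes: they are no part of the job. Leave any red look-alike of the short_holder_2 alone.

How it is judged:
By the outcome, as a careful person would: the job done as asked, in the order asked, and still so for the second after the job is handed in, while the arm keeps its last pose, push and grip.
It also fails if it takes over 72 s, if anything falls off the work surface, if the arm or the gripper's body presses on something with over 40 N, if the wrist force passes 120 N, or if a joint passes its speed limit or range.

## Robot

A 6-joint arm with a two-finger parallel gripper is mounted at the origin on a cart in front of the work surface, level with it; the furniture and walls round the work are solid. World frame = base frame: x ahead of the robot, y to its left, z up, the work surface at z = 0. Lengths are in m, angles in rad, forces in N, time in s.
With the tool pointing down it reaches from about 0.275 to 0.85 m from the base axis. Payload 5.2 kg.
Tool frame: the origin (TCP) lies at the centre of the arm's flange, where the gripper is bolted on; the fingertips stand 173 mm ahead of it and the grasp point (between the pads) lies 155 mm ahead of it (bot.tip_reach is the distance from the TCP to the fingertips, in m); y points along the fingers, z is the direction in which the jaws open and shut, and the axes are right-handed (so a half turn about y gives the same grasp; the last joint's range is limited). The gripper opens to 85 mm and grips with 20 to 120 N. Pads are 22 mm wide; open, the fingers measure 114 mm over their backs; the gripper's body (76 mm by 85 mm) begins 54 mm behind the grasp point. The pads swing forward as they close: fully open they stand 13 mm farther back than shut.
Start: joints at [0.911, 0.259, 1.535, -0, 1.348, -0.203], TCP at [0.243, 0.494, 0.405] pointing down, gripper open.
Joint ranges: [-3.14, 3.14], [-0.91, 2.08], [0.19, 2.58], [-1.22, 4.36], [0.22, 2.71], [-3.12, 3.12]. Speed limits (rad/s): [2.57, 2.57, 3.14, 3.14, 3.14, 3.14].

## Interface

Orientations are given as [roll, pitch, yaw] about the fixed x, y, z axes, in that order (R = Rz(yaw) Ry(pitch) Rx(roll)).
In Python, from bench import telemetry, viewer, bot gives the robot as it stands.
- The arm moves only by the tool step_arm, never from a script. Its argument "targets" is a list of rows, each a list of 7 numbers: the shift along the tool's x, y, z in m, then the turn, a rotation vector about the tool's x, y, z in rad, then the opening, from 0 (shut) to 1 (fully open). A call has exactly 8 rows; each row shifts and turns the pose as measured when the row begins, along the tool's axes as they then stand; what a row does not reach is not made up. A row lasts 1/10 s, in which the tool goes at most 50 mm and 8.59 degrees, less where a joint would pass 70% of its speed; a pose out of reach is approached as far as the arm can. A call with a gripper value outside its range is refused whole. The fingers move at their own pace and stop on an object; "squeeze" is the grip in N (left out, the last holds). Time passes only in rows, so rows that do not move let the fingers close, or fill a call up. It gives the time, the measured TCP pose, the force and the opening at its end, in the units of the state.
- telemetry.read_state(): the state, without advancing time (a new reading comes with each control period).
- viewer.capture(name): name is "scene" or "side" or "wrist"; returns a dict with "img" (420x560x3 uint8, red, green, blue), "depth" (420x560 float32, m along the optical axis (not along the pixel's ray), 0 where there is no reading), "vfov" (degrees; the focal length in pixels is half the picture's height over the tangent of half this angle, whatever the lens; pixels are square), "cx", "cy" (the principal point, pixels), "R" (3x3) and "t" (3): a world point X has camera coordinates R X + t; the wrist camera has in their place "tool_from_camera" (4x4, takes a point from camera to tool coordinates, whose origin is the TCP and whose axes are the tool frame's). Camera axes: x right, y down, z forward; pixel columns grow to the right and rows downward; lengths in m; the calibration is good to about 2 mm. A picture is of the moment at which its call begins: read the wrist's pose just before it.
- bot.hand_in(): hands the job in, once; it reports no verdict.
The state is a dict: "time_s": time; "joints": joint angles; "dq": joint speeds; "joint_torque": joint torques, N m; "tool_pos": TCP position; "eef_rot": TCP orientation; "contact_force": force on the tool from outside, world axes, zero at the start; "wrist_torque": the same for the moment, N m; "gripper_width": opening from 0.0 (shut) to 1.0 (fully open).
Only numpy, scipy, OpenCV 4.12 (cv2) and the standard library are available. Lean on these libraries where they do the work, as an engineer would, in place of code of your own. Each camera call takes 0.05 s, during which the arm holds its last target. There are 200 camera calls.

## Working session

There is one attempt and no reset: what is moved stays moved. The work goes in short steps, Python scripts to look and compute and a tool call to move; the robot and the scene stay as the last step left them, time stands still between calls to the robot, and variables do not carry over. Pictures are saved under pics/ and viewed, about 8 in all and at most 12, crops included, and the job is handed in when it is done.

Besides the shell and the picture viewer there is one more tool, called after "Emit:" by a JSON object that holds its "method" and its "body". step_arm: Moves the arm, as the interface text tells. Its arguments: {"type":"object","properties":{"targets":{"type":"array"},"squeeze":{"type":"number"}},"required":["targets"]}

```bash
ls; mkdir -p pics; cat > h.py <<'E'
import numpy as np,cv2
from bench import telemetry,viewer,bot
from scipy.spatial.transform import Rotation as Ro
def K(c):
    f=c["img"].shape[0]/2/np.tan(np.radians(c["vfov"])/2); return f,c["cx"],c["cy"]
def pose(s=None):
    s=s or telemetry.read_state(); T=np.eye(4); T[:3,:3]=Ro.from_euler('xyz',s["eef_rot"]).as_matrix(); T[:3,3]=s["tool_pos"]; return T
def cap(name):
    T=pose(); c=viewer.capture(name)
    if "R" in c:
        R=np.array(c["R"]);t=np.array(c["t"]);M=np.eye(4);M[:3,:3]=R.T;M[:3,3]=-R.T@t
    else: M=T@np.array(c["tool_from_camera"])
    c["M"]=M; return c
def cloud(c):
    f,cx,cy=K(c);d=c["depth"];v,u=np.indices(d.shape)
    P=np.stack([(u-cx)/f*d,(v-cy)/f*d,d],-1); W=P@c["M"][:3,:3].T+c["M"][:3,3]; W[d<=0]=np.nan; return W
def ray(c,u,v):
    f,cx,cy=K(c);return c["M"][:3,3],c["M"][:3,:3]@np.array([(u-cx)/f,(v-cy)/f,1])
def onz(c,u,v,z):
    o,d=ray(c,u,v);return o+d*(z-o[2])/d[2]
def proj(c,X):
    f,cx,cy=K(c);p=np.linalg.inv(c["M"])@np.r_[X,1];return cx+f*p[0]/p[2],cy+f*p[1]/p[2]
def save(c,n,box=None,s=1):
    im=c["img"][...,::-1]
    if box: im=im[box[1]:box[3],box[0]:box[2]]
    cv2.imwrite("pics/"+n,cv2.resize(im,None,fx=s,fy=s,interpolation=cv2.INTER_CUBIC))
E
python3 - <<'E'
from h import *
s=telemetry.read_state();print(s); print(pose()[:3,:3].round(3))
for n in("scene","side","wrist"):
    c=cap(n);print(n,c["M"].round(3).tolist(),K(c));save(c,n+"0.png");np.save(n+"0.npy",cloud(c))
a=cv2.imread("pics/scene0.png");b=cv2.imread("pics/side0.png")
E
```

```text
pics
{'time_s': 0.0, 'joints': array([ 9.11183657e-01,  2.59375703e-01,  1.53607659e+00,  8.99722441e-06,
        1.34797841e+00, -2.02793536e-01]), 'dq': array([ 0.00118989, -0.00019153, -0.00028947,  0.00075245,  0.00055373,
        0.00029536]), 'joint_torque': array([-1.71363481e-03, -4.46027184e+01, -2.90573573e+01, -4.00414292e-04,
        1.16814507e-02, -8.43852195e-05]), 'tool_pos': array([0.24244958, 0.49345153, 0.40385939]), 'eef_rot': array([-1.57259494e+00,  3.78786191e-04, -4.56821471e-01]), 'contact_force': array([ 0.28371324, -0.33787822,  0.26233084]), 'wrist_torque': array([-0.00637369,  0.02464788,  0.02960495]), 'gripper_width': 0.9978087352363486}
[[ 0.897 -0.001  0.441]
 [-0.441 -0.001  0.897]
 [-0.    -1.    -0.002]]
scene [[0.821, -0.385, 0.42, -0.024], [-0.57, -0.567, 0.595, -0.745], [0.009, -0.728, -0.685, 1.042], [0.0, 0.0, 0.0, 1.0]] (np.float64(512.0212576648895), 271.39843587916096, 204.3509328737837)
side [[-1.0, 0.013, -0.003, 0.523], [0.01, 0.555, -0.832, 1.312], [-0.009, -0.832, -0.555, 0.942], [0.0, 0.0, 0.0, 1.0]] (np.float64(507.8938451150877), 278.7685980044212, 213.20895102530915)
wrist [[0.442, 0.867, 0.232, 0.183], [0.897, -0.426, -0.117, 0.522], [-0.003, 0.259, -0.966, 0.373], [0.0, 0.0, 0.0, 1.0]] (np.float64(292.35604461798346), 280.36018431551844, 214.98152561969275)
```

View pics/scene0.png

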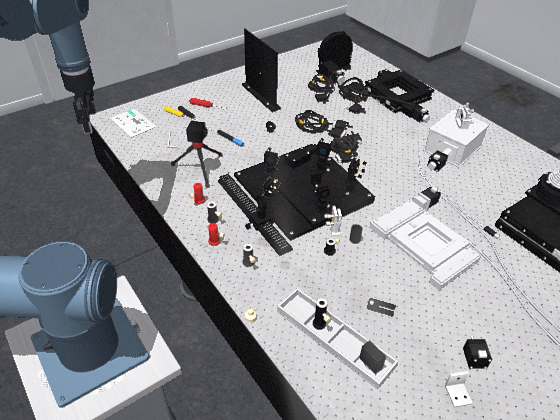

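View pics/side0.png

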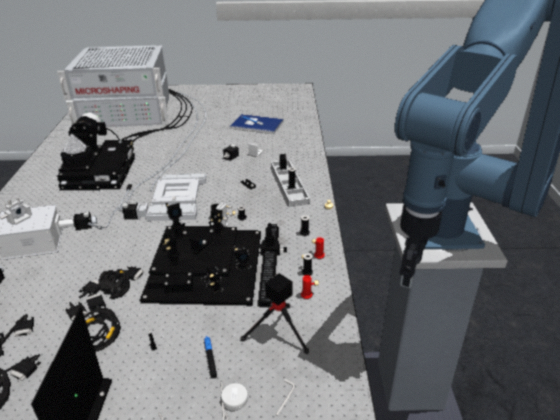

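Scene picture: the black shorts are at about (212,212) and (249,255). The look-alikes are red at (199,193) and (214,234), and the bolted black one at (330,245). The tall holder is at (320,312), the beam block at (372,355), the nut at (250,315), the lens tube at (355,233) and the tripod camera at (197,132). I choose the two black ones in front of the rail.

```bash
python3 - <<'E'
from h import *
S=np.load("scene0.npy");D=np.load("side0.npy")
a=cv2.imread("pics/scene0.png");b=cv2.imread("pics/side0.png")
for n,W,pts in(("scene",S,dict(s1=(212,204),s2=(249,247),tall=(321,301),bolt=(330,241),nut=(250,312),block=(372,347),tube=(356,228),cam=(197,127),empty=(450,150),tray=(290,302),red=(199,187),red2=(214,226))),("side",D,dict(s1=(308,257),s2=(305,219),tall=(292,173),tall2=(283,155),cam=(279,285)))):
    for k,(u,v) in pts.items(): print(n,k,W[v,u].round(3), np.nanmedian(W[v-2:v+3,u-2:u+3].reshape(-1,3),0).round(3))
# tray: aluminium points in z 0.02..0.03 in region
for n,W in(("scene",S),("side",D)):
    m=(np.abs(W[...,2]-0.025)<0.004)
    lab=cv2.connectedComponents(m.astype(np.uint8))
    nl,L,st,ce=cv2.connectedComponentsWithStats(m.astype(np.uint8))
    for i in range(1,nl):
        if st[i,4]>150:
            P=W[L==i]; r=cv2.minAreaRect(P[:,:2].astype(np.float32)); print(n,st[i].tolist(),[np.round(q,3) for q in r],P[:,2].mean().round(4))
c1=a[90:300,150:360];c2=b[140:330,200:360]
cv2.imwrite("pics/c0.png",np.hstack([cv2.resize(c1,(400,400),interpolation=2),cv2.resize(c2,(337,400),interpolation=2)]))
E
```

```text
scene s1 [0.441 0.201 0.061] [0.442 0.201 0.059]
scene s2 [0.441 0.01  0.058] [0.44  0.01  0.059]
scene tall [ 0.471 -0.244  0.089] [ 0.471 -0.243  0.089]
scene bolt [ 0.643 -0.076  0.034] [ 0.64  -0.08   0.039]
scene nut [ 0.345 -0.141  0.027] [ 0.346 -0.139  0.024]
scene block [ 0.5   -0.387  0.064] [ 0.5   -0.386  0.062]
scene tube [ 0.735 -0.077  0.031] [ 0.734 -0.077  0.033]
scene cam [0.521 0.413 0.167] [0.522 0.416 0.165]
scene empty [ 1.195 -0.002  0.056] [ 1.197 -0.002  0.055]
scene tray [ 0.45  -0.159  0.005] [ 0.45  -0.158  0.005]
scene red [0.446 0.284 0.061] [0.448 0.285 0.058]
scene red2 [0.404 0.125 0.059] [0.404 0.125 0.059]
side s1 [0.439 0.204 0.054] [0.439 0.208 0.057]
side s2 [0.438 0.027 0.061] [0.438 0.021 0.055]
side tall [ 0.47  -0.238  0.075] [ 0.47  -0.236  0.076]
side tall2 [ 0.499 -0.396  0.064] [ 0.499 -0.399  0.061]
side cam [0.521 0.44  0.163] [0.521 0.44  0.163]
scene [332, 136, 26, 16, 157] [array([0.974, 0.245]), array([0.075, 0.071]), np.float64(78.257)] 0.0249
scene [274, 157, 102, 69, 2650] [array([0.767, 0.114]), array([0.238, 0.231]), np.float64
[... 256 characters left out ...]
[array([ 0.862, -0.321]), array([0.161, 0.035]), np.float64(1.883)] 0.0259
scene [277, 288, 121, 97, 635] [array([ 0.476, -0.295]), array([0.078, 0.293]), np.float64(12.265)] 0.0242
side [59, 157, 73, 29, 244] [array([ 1.155, -0.32 ]), array([0.299, 0.16 ]), np.float64(41.728)] 0.024
side [162, 174, 43, 20, 316] [array([ 0.866, -0.265]), array([0.142, 0.154]), np.float64(89.305)] 0.0257
side [133, 190, 53, 26, 332] [array([ 0.909, -0.123]), array([0.152, 0.129]), np.float64(69.924)] 0.0255
side [148, 226, 89, 49, 2404] [array([0.769, 0.116]), array([0.233, 0.226]), np.float64(86.793)] 0.0241
side [98, 270, 28, 20, 228] [array([0.975, 0.251]), array([0.076, 0.067]), np.float64(76.643)] 0.0247
```

View pics/c0.png

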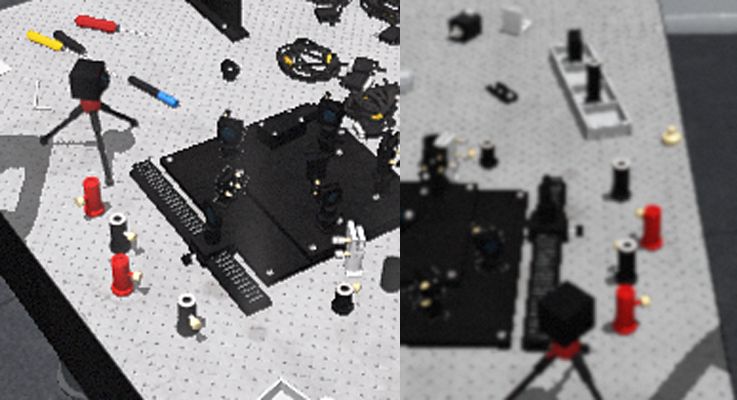

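The crop confirms it: two black posts with silver tops, both in front of the rail, with two red look-alikes next to them. The tall holder is in the tray's second cell and the block in the fourth. I'm moving the wrist camera over the shorts.

Emit:
{"method": "step_arm", "body": {"targets": [[0.036,-0.004,-0.034,0,0,0,1],[0.036,-0.004,-0.034,0,0,0,1],[0.036,-0.004,-0.034,0,0,0,1],[0.036,-0.004,-0.034,0,0,0,1],[0.036,-0.004,-0.034,0,0,0,1],[0.036,-0.004,-0.034,0,0,0,1],[0.036,-0.004,-0.034,0,0,0,1],[0.036,-0.004,-0.034,0,0,0,1]]}}

```text
time_s: 0.95
tool_pos: [0.381, 0.121, 0.4337]
eef_rot: [-1.574, 0.002, -0.443]
contact_force: [0.7, 0.2, 0.0]
gripper_width: 1.0
```

```bash
cat >> h.py <<'E'
def brass(c):
    h=cv2.cvtColor(c["img"],cv2.COLOR_RGB2HSV); return (h[...,0]>12)&(h[...,0]<32)&(h[...,1]>60)&(h[...,2]>100)
def go(pos,yaw,n=8):
    """rows needed from the present pose: turn spread evenly, shifts in the axes of each row"""
    s=telemetry.read_state();p=np.array(s["tool_pos"]);y0=s["eef_rot"][2];dy=(yaw-y0+np.pi)%(2*np.pi)-np.pi;d=(np.array(pos)-p)
    T=pose(s); print("yaw now",round(y0,3),"turn/y total",round(-dy,3),"dist",np.linalg.norm(d).round(4),"rp",s["eef_rot"][:2])
    w=Ro.from_matrix(T[:3,:3]).inv()*Ro.from_euler('xyz',[-np.pi/2,0,yaw]); print("rotvec/row",(w.as_rotvec()/n).round(4))
    for i in range(n):
        R=(Ro.from_matrix(T[:3,:3])*Ro.from_rotvec(w.as_rotvec()*i/n)).as_matrix(); print((R.T@d/n).round(4))
        if abs(dy)<.02: break
E
python3 - <<'E'
from h import *
import time
c=cap("wrist");save(c,"w1.png",s=1.4);W=cloud(c);np.save("w1.npy",W)
import pickle;pickle.dump(c,open("w1.pkl","wb"))
for n,X in dict(s1=(.441,.201,.061),s2=(.44,.01,.06),r1=(.447,.285,.06),r2=(.404,.125,.06)).items(): print(n,np.round(proj(c,X)))
m=brass(c).astype(np.uint8);nl,L,st,ce=cv2.connectedComponentsWithStats(m)
for i in range(1,nl):
    if st[i,4]>15: print(ce[i].round(1),st[i,4],np.nanmedian(W[L==i],0).round(4))
# post tops: z in .055-.066
m=((W[...,2]>.055)&(W[...,2]<.067)).astype(np.uint8);nl,L,st,ce=cv2.connectedComponentsWithStats(m)
for i in range(1,nl):
    if st[i,4]>60: P=W[L==i];print("top",ce[i].round(1),st[i].tolist(),[np.round(q,4) for q in cv2.minEnclosingCircle(P[:,:2].astype(np.float32))],P[:,2].mean().round(4),c["img"][L==i].mean(0).round())
E
```

```text
s1 [363. 211.]
s2 [223. 272.]
r1 [432. 186.]
r2 [293. 210.]
[417.5 163.5] 68 [0.4207 0.2848 0.0408]
[278.4 216.2] 16 [0.4074 0.1032 0.0411]
[343.3 218.6] 73 [0.4459 0.177  0.043 ]
[284.8 220. ] 21 [0.4161 0.109  0.0422]
[112. 243.] 171 [ 0.3495 -0.1307  0.0132]
[206.6 264.4] 20 [ 0.4267 -0.0121  0.042 ]
[381.2 326.8] 16 [0.6145 0.1647 0.0445]
top [439.1 180.4] [428, 170, 23, 22, 390] [array([0.4454, 0.2957]), np.float64(0.0127)] 0.0595 [226.  29.  24.]
top [530.8 196.1] [520, 193, 21, 7, 119] [array([0.5105, 0.3858]), np.float64(0.0063)] 0.0608 [51. 51. 51.]
top [292.5 205. ] [283, 195, 20, 21, 347] [array([0.3986, 0.1271]), np.float64(0.0128)] 0.0598 [225.  27.  20.]
top [363.  207.7] [352, 198, 22, 21, 353] [array([0.4379, 0.2027]), np.float64(0.0127)] 0.0597 [185. 184. 182.]
top [222.7 268.1] [213, 259, 20, 19, 301] [array([0.436 , 0.0113]), np.float64(0.013)] 0.0599 [180. 179. 177.]
top [325.7 303.2] [318, 297, 18, 14, 159] [array([0.5427, 0.11  ]), np.float64(0.0124)] 0.0615 [33. 32. 33.]
```

View pics/w1.png

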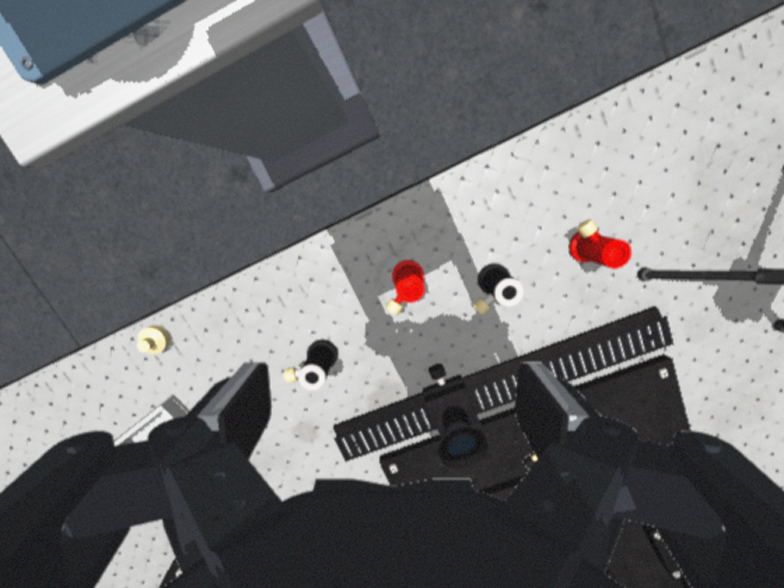

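The wrist picture (1.4x) agrees with the masks: the short tops are at (508,292) and (312,377), height 0.060. The knobs are at about (480,306) and (289,376), and the red tops are beside them. The red posts' tops are red, so there is no confusion. Next I go over short 2 (y≈0.01).

```bash
python3 - <<'E'
from h import *
go((.436,.011,.30),-1.95,16)
E
```

```text
yaw now -0.45 turn/y total 1.5 dist 0.1775 rp [-1.57799509 -0.00293563]
rotvec/row [0.0002 0.0938 0.0005]
[ 0.0057  0.0084 -0.0044]
[ 0.0061  0.0084 -0.0038]
[ 0.0064  0.0084 -0.0032]
[ 0.0067  0.0084 -0.0026]
[ 0.0069  0.0084 -0.002 ]
[ 0.0071  0.0084 -0.0013]
[ 0.0072  0.0084 -0.0007]
[0.0072 0.0084 0.    ]
[0.0072 0.0084 0.0007]
[0.0071 0.0084 0.0014]
[0.0069 0.0084 0.002 ]
[0.0067 0.0084 0.0027]
[0.0065 0.0084 0.0033]
[0.0061 0.0084 0.0039]
[0.0057 0.0084 0.0044]
[0.0053 0.0084 0.0049]
```

Emit:
{"method": "step_arm", "body": {"targets": [[0.006,0.008,-0.004,0,0.094,0,1],[0.006,0.008,-0.004,0,0.094,0,1],[0.0065,0.0085,-0.003,0,0.094,0,1],[0.0065,0.0085,-0.0025,0,0.094,0,1],[0.007,0.0085,-0.002,0,0.094,0,1],[0.007,0.0085,-0.001,0,0.094,0,1],[0.007,0.0085,-0.0005,0,0.094,0,1],[0.007,0.0085,0,0,0.094,0,1]]}}

```text
time_s: 1.8
tool_pos: [0.4112, 0.0576, 0.3655]
eef_rot: [-1.573, -0.007, -1.244]
contact_force: [-0.4, 0.9, -0.1]
gripper_width: 1.001
```

Emit:
{"method": "step_arm", "body": {"targets": [[0.007,0.0085,0.0005,0,0.094,0,1],[0.007,0.0085,0.001,0,0.094,0,1],[0.007,0.0085,0.002,0,0.094,0,1],[0.0065,0.0085,0.0025,0,0.094,0,1],[0.0065,0.0085,0.003,0,0.094,0,1],[0.006,0.0085,0.004,0,0.094,0,1],[0.006,0.008,0.0045,0,0.094,0,0.7],[0.005,0.008,0.005,0,0.094,0,0.7]]}}

```text
time_s: 2.6
tool_pos: [0.433, 0.0045, 0.2944]
eef_rot: [-1.571, -0.007, -2.028]
contact_force: [0.3, -0.2, -0.4]
gripper_width: 0.711
```

```bash
cat >> h.py <<'E'
def look(tag,zlo,zhi,near,rad=.06,save_=True,s=1.4):
    c=cap("wrist");W=cloud(c)
    if save_: save(c,tag,s=s)
    B=brass(c)&(np.hypot(W[...,0]-near[0],W[...,1]-near[1])<rad)
    m=(W[...,2]>zlo)&(W[...,2]<zhi)&(np.hypot(W[...,0]-near[0],W[...,1]-near[1])<rad)
    nl,L,st,ce=cv2.connectedComponentsWithStats(m.astype(np.uint8))
    for i in range(1,nl):
        if st[i,4]>60: P=W[L==i];print("top",ce[i].round(1),st[i].tolist(),[np.round(q,4) for q in cv2.minEnclosingCircle(P[:,:2].astype(np.float32))],P[:,2].mean().round(4),c["img"][L==i].mean(0).round())
    nl,L,st,ce=cv2.connectedComponentsWithStats(B.astype(np.uint8))
    for i in range(1,nl):
        if st[i,4]>25: P=W[L==i];print("brass",ce[i].round(1),st[i,4],np.nanmedian(P,0).round(4),np.nanmin(P,0).round(3),np.nanmax(P,0).round(3))
    return c,W
E
python3 - <<'E'
from h import *
s=telemetry.read_state();print(s["tool_pos"],s["eef_rot"],s["time_s"],s["gripper_width"],s["joints"].round(2))
look("w2.png",.056,.066,(.436,.011))
go((.436,.011,.30),-1.95,1)
E
```

```text
[0.43297849 0.00445997 0.29439829] [-1.5707849  -0.00735911 -2.02833042] 2.6 0.7106190422460519 [-0.25  0.16  1.96 -0.01  1.02  0.22]
top [281.6 215.7] [265, 199, 34, 34, 934] [array([0.4365, 0.011 ]), np.float64(0.0127)] 0.06 [123. 122. 119.]
brass [291.7 238.4] 157 [ 0.4341 -0.0129  0.0433] [ 0.426 -0.019  0.037] [ 0.44  -0.009  0.045]
yaw now -2.033 turn/y total -0.083 dist 0.0102 rp [-1.5719644  -0.00804247]
rotvec/row [ 0.0015 -0.0834  0.008 ]
[-0.0077 -0.0068 -0.0006]
```

View pics/w2.png

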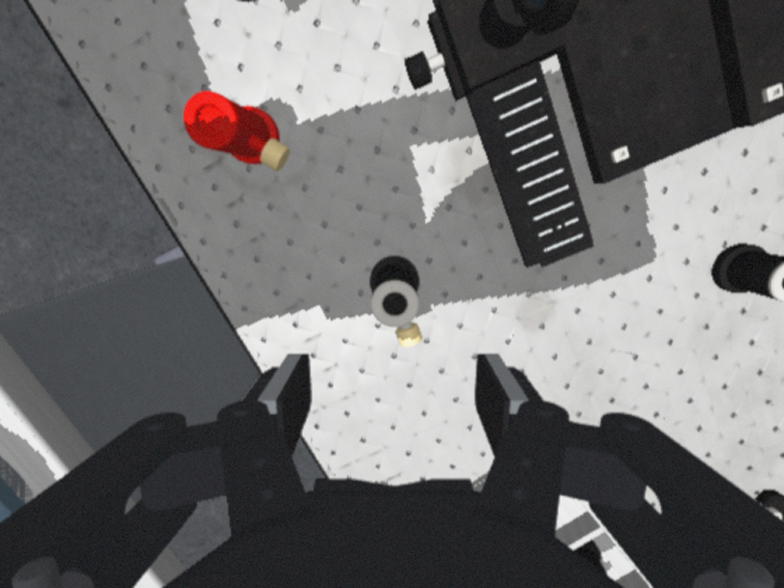

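Picture: the short's ring top is at (394,302) and its knob at (408,335), pointing at about yaw -1.72. The red one is at (215,120), well clear. Next I align the yaw and descend.

```bash
python3 - <<'E'
from h import *
go((.4365,.011,.198),-1.72,6)
E
```

```text
yaw now -2.033 turn/y total -0.313 dist 0.0956 rp [-1.5719644  -0.00804247]
rotvec/row [ 0.0004 -0.0522  0.0013]
[-0.0015  0.0159  0.    ]
[-0.0014  0.0159  0.0001]
[-0.0014  0.0159  0.0001]
[-0.0014  0.0159  0.0002]
[-0.0013  0.0159  0.0003]
[-0.0013  0.0159  0.0003]
```

Emit:
{"method": "step_arm", "body": {"targets": [[-0.003,0.006,0.0005,0,-0.075,0.002,0.7],[-0.003,0.006,0,0,-0.075,0.002,0.7],[-0.0015,0.015,0,0,-0.075,0.002,0.7],[0,0.018,0,0,-0.07,0.002,0.7],[0,0.018,0,0,0,0,0.7],[0,0.018,0,0,0,0,0.7],[0,0.01,0,0,0,0,0.7],[0,0,0,0,0,0,0.7]]}}

```text
time_s: 3.45
tool_pos: [0.4364, 0.0129, 0.1998]
eef_rot: [-1.573, 0.001, -1.713]
contact_force: [0.1, 0.6, 0.2]
gripper_width: 0.698
```

```bash
python3 - <<'E'
from h import *
print(telemetry.read_state()["joints"].round(2));go((.4365,.011,.198),-1.72,1)
E
```

```text
[-0.23  0.32  2.05  0.    0.77 -0.09]
yaw now -1.713 turn/y total 0.007 dist 0.0026 rp [-1.57333378e+00  1.40952387e-03]
rotvec/row [ 0.0025  0.0071 -0.0014]
[0.0019 0.0018 0.0004]
```

Emit:
{"method": "step_arm", "body": {"targets": [[0.0015,0.0015,0,0,0,0,0.1],[0,0,0,0,0,0,0.1],[0,0,0,0,0,0,0.1],[0,0,0,0,0,0,0.1],[0,0,0,0,0,0,0.1],[0,0,0,0,0,0,0.1],[0,-0.01,0,0,0,0,0.1],[0,-0.02,0,0,0,0,0.1]], "squeeze": 45}}

```text
time_s: 4.25
tool_pos: [0.4362, 0.0115, 0.2303]
eef_rot: [-1.574, 0.002, -1.712]
contact_force: [-0.2, 0.1, 0.4]
gripper_width: 0.282
```

```bash
python3 - <<'E'
from h import *
# tray edges refined from first scene cloud
S=np.load("scene0.npy");R=(S[...,2]>.021)&(S[...,2]<.029)&(S[...,0]>.38)&(S[...,0]<.6)&(S[...,1]<-.12)&(S[...,1]>-.47)
P=S[R];r=cv2.minAreaRect(P[:,:2].astype(np.float32));print(r,len(P))
th=np.radians(r[2]);c=np.array(r[0]);y=np.array([-np.sin(th),np.cos(th)])
for i,k in enumerate((108,36,-36,-108)): print(i,(c+y*k/1000).round(4))
w=c+y*(-.036+.008);go((w[0],w[1],.33),th-np.pi/2,8)
E
```

```text
((0.4761507511138916, -0.29498589038848877), (0.07768924534320831, 0.29328352212905884), 12.369244575500488) 815
0 [ 0.453  -0.1895]
1 [ 0.4684 -0.2598]
2 [ 0.4839 -0.3302]
3 [ 0.4993 -0.4005]
yaw now -1.712 turn/y total -0.357 dist 0.3514 rp [-1.57416543e+00  1.50161665e-03]
rotvec/row [ 0.0004 -0.0446 -0.0003]
[ 0.0405 -0.0126  0.0115]
[ 0.041  -0.0126  0.0097]
[ 0.0414 -0.0125  0.0079]
[ 0.0417 -0.0125  0.006 ]
[ 0.0419 -0.0125  0.0042]
[ 0.042  -0.0125  0.0023]
[ 0.0421 -0.0125  0.0004]
[ 0.0421 -0.0125 -0.0015]
```

Emit:
{"method": "step_arm", "body": {"targets": [[0.034,-0.025,0.009,0,-0.045,0,0.1],[0.04,-0.025,0.0095,0,-0.045,0,0.1],[0.041,-0.025,0.008,0,-0.045,0,0.1],[0.042,-0.025,0.006,0,-0.045,0,0.1],[0.042,0,0.004,0,-0.045,0,0.1],[0.042,0,0.002,0,-0.045,0,0.1],[0.042,0,0.0005,0,-0.045,0,0.1],[0.042,0,-0.0015,0,-0.045,0,0.1]]}}

```text
time_s: 5.05
tool_pos: [0.4833, -0.3199, 0.3436]
eef_rot: [-1.568, -0.004, -1.328]
contact_force: [0.1, 0.2, -1.2]
gripper_width: 0.281
```

```bash
python3 - <<'E'
from h import *
c=cap("wrist");save(c,"w3.png",s=1.4);W=cloud(c);np.save("w3.npy",W)
R=(W[...,2]>.021)&(W[...,2]<.029)&(W[...,0]>.38)&(W[...,0]<.6)&(W[...,1]<-.12)&(W[...,1]>-.47)
print(cv2.minAreaRect(W[R][:,:2].astype(np.float32)),R.sum())
for n,z in(("tall",(.086,.098)),("block",(.055,.07))):
    m=(W[...,2]>z[0])&(W[...,2]<z[1])&(W[...,0]>.38)&(W[...,0]<.6)&(W[...,1]<-.12)&(W[...,1]>-.47)
    nl,L,st,ce=cv2.connectedComponentsWithStats(m.astype(np.uint8))
    for i in range(1,nl):
        if st[i,4]>60: P=W[L==i];print(n,ce[i].round(),st[i].tolist(),cv2.minEnclosingCircle(P[:,:2].astype(np.float32)),P[:,2].mean())
B=brass(c);nl,L,st,ce=cv2.connectedComponentsWithStats(B.astype(np.uint8))
for i in range(1,nl):
    if st[i,4]>25: P=W[L==i];print("brass",ce[i].round(1),st[i,4],np.nanmedian(P,0).round(4))
go((.478,-.3025,.21),.216-np.pi/2,8)
E
```

```text
((0.4690411686897278, -0.2594759464263916), (0.07425221055746078, 0.22291550040245056), 12.41664981842041) 4006
tall [285. 123.] [269, 105, 34, 36, 965] ((0.46889787912368774, -0.24714158475399017), 0.012496693059802055) 0.09006154913140321
block [275. 152.] [265, 138, 19, 25, 291] ((0.466548889875412, -0.26938310265541077), 0.010312849655747414) 0.06571763132865427
brass [273.8 155.3] 172 [ 0.4663 -0.2732  0.0671]
brass [280.3 331.1] 252 [ 0.4898 -0.3476  0.1879]
yaw now -1.329 turn/y total 0.026 dist 0.1361 rp [-1.56692124 -0.01055538]
rotvec/row [-0.0005  0.0033  0.0013]
[-0.0033  0.0167 -0.0001]
[-0.0032  0.0167 -0.0001]
[-0.0032  0.0167 -0.0001]
[-0.0032  0.0167 -0.0001]
[-0.0032  0.0167 -0.0001]
[-0.0031  0.0167 -0.0001]
[-0.0031  0.0167 -0.0001]
[-0.0031  0.0167 -0.0001]
```

View pics/w3.png

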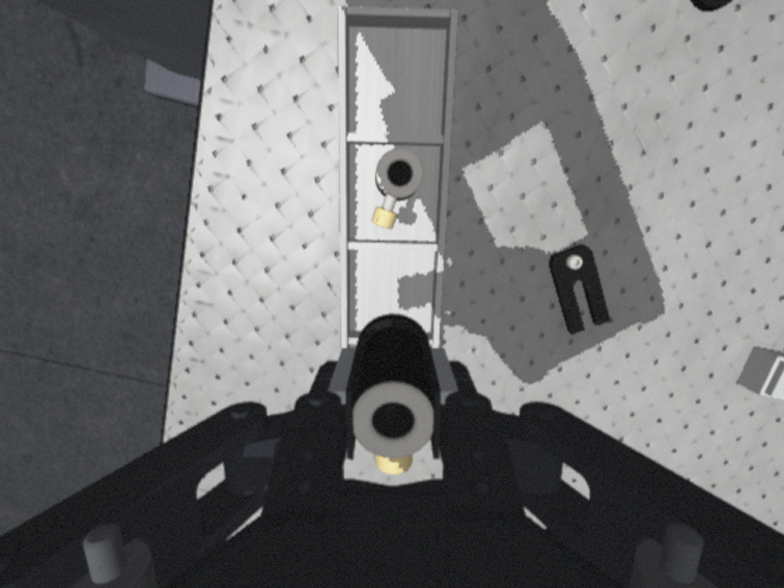

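Picture: the short is held between the jaws at (393,418) with its knob at (393,460). Tall's top is at (399,172) with its knob at (384,217), and cell 2 is empty below it. I'm lowering the short into cell 2.

Emit:
{"method": "step_arm", "body": {"targets": [[-0.009,0,0,0,0.013,0.005,0.1],[-0.008,0.01,0,0,0.013,0.004,0.1],[-0.004,0.022,0,0,0,0,0.1],[0,0.025,0,0,0,0,0.1],[0,0.025,0,0,0,0,0.1],[0,0.022,0,0,0,0,0.1],[0,0.012,0,0,0,0,0.1],[0,0,0,0,0,0,0.1]]}}

```text
time_s: 5.9
tool_pos: [0.4769, -0.2955, 0.2243]
eef_rot: [-1.568, 0.005, -1.358]
contact_force: [-0.3, 0.6, -1.0]
gripper_width: 0.277
```

```bash
python3 - <<'E'
from h import *
go((.478,-.3025,.203),.216-np.pi/2,1)
E
```

```text
yaw now -1.358 turn/y total -0.003 dist 0.0224 rp [-1.56807048  0.00452774]
rotvec/row [-0.0027 -0.0031 -0.0045]
[ 0.0072  0.0212 -0.0004]
```

Emit:
{"method": "step_arm", "body": {"targets": [[0.004,0,0,-0.002,0,-0.003,0.1],[0.003,0.002,0,0,0,0,0.1],[0,0.006,0,0,0,0,0.1],[0,0.006,0,0,0,0,0.1],[0,0.005,0,0,0,0,0.1],[0,0.001,0,0,0,0,0.1],[0,0,0,0,0,0,0.1],[0,0,0,0,0,0,0.1]]}}

```text
time_s: 6.7
tool_pos: [0.4825, -0.3079, 0.2195]
eef_rot: [-1.557, -0.024, -1.357]
contact_force: [-1.0, -0.6, -1.0]
gripper_width: 0.277
```

```bash
python3 - <<'E'
from h import *
go((.478,-.3025,.203),.216-np.pi/2,1);print(telemetry.read_state()["contact_force"])
W=cloud(cap("wrist"));P=W[(np.hypot(W[...,0]-.478,W[...,1]+.303)<.02)&(W[...,2]>.045)&(W[...,2]<.09)];print(np.percentile(P[:,2],[50,80,95,99]).round(4))
E
```

```text
yaw now -1.357 turn/y total -0.003 dist 0.018 rp [-1.55710125 -0.02362726]
rotvec/row [-0.0137 -0.0025  0.0236]
[-0.0066  0.0163 -0.0035]
[-0.99713399 -0.58688709 -1.04043971]
[0.0797 0.0836 0.0851 0.0891]
```

```bash
python3 - <<'E'
from h import *
s=telemetry.read_state();print(s["joints"].round(3),s["dq"].round(3),s["joint_torque"].round(1),s["wrist_torque"].round(2),s["tool_pos"])
E
```

```text
[-0.762  0.476  1.714 -0.002  0.924 -0.974] [ 0.002  0.006  0.004  0.001 -0.001  0.   ] [  0.  -50.7 -22.7  -0.   -0.1   0. ] [ 0.1  -0.    0.06] [ 0.48255809 -0.30786649  0.21942138]
```

Emit:
{"method": "step_arm", "body": {"targets": [[0,0,0,0,0,0,0.1],[0,0,0,0,0,0,0.1],[0,0,0,0,0,0,0.1],[0,0,0,0,0,0,0.1],[0,0,0,0,0,0,0.1],[0,0,0,0,0,0,0.1],[0,0,0,0,0,0,0.1],[0,0,0,0,0,0,0.1]]}}

```text
time_s: 7.55
tool_pos: [0.4824, -0.3075, 0.218]
eef_rot: [-1.559, -0.021, -1.357]
contact_force: [-0.1, 1.0, -0.4]
gripper_width: 0.278
```

```bash
python3 - <<'E'
from h import *
s=telemetry.read_state();print(s["joints"].round(3),s["dq"].round(3),s["joint_torque"].round(1),s["wrist_torque"].round(2),s["tool_pos"])
E
```

```text
[-0.762  0.478  1.715 -0.002  0.924 -0.974] [ 0.001  0.    -0.    -0.001 -0.     0.001] [  0.  -50.9 -22.8  -0.   -0.1  -0. ] [-0.   -0.02  0.02] [ 0.48235486 -0.30748459  0.21802782]
```

Emit:
{"method": "step_arm", "body": {"targets": [[-0.006,0.006,-0.003,-0.012,0,0.022,0.1],[0,0,0,0,0,0,0.1],[0,0,0,0,0,0,0.1],[0,0,0,0,0,0,0.1],[0,0,0,0,0,0,0.1],[0,0,0,0,0,0,0.1],[0,0,0,0,0,0,0.1],[0,0,0,0,0,0,0.1]]}}

```text
time_s: 8.35
tool_pos: [0.482, -0.3071, 0.2175]
eef_rot: [-1.56, -0.017, -1.357]
contact_force: [0.5, -0.2, 1.8]
gripper_width: 0.28
```

```bash
python3 - <<'E'
from h import *
go((.478,-.3025,.203),.216-np.pi/2,1);print(telemetry.read_state()["joints"].round(4))
E
```

```text
yaw now -1.357 turn/y total -0.002 dist 0.0157 rp [-1.56004898 -0.01720232]
rotvec/row [-0.0107 -0.0024  0.0172]
[-0.0056  0.0144 -0.0031]
[-7.621e-01  4.794e-01  1.715e+00 -9.000e-04  9.269e-01 -9.752e-01]
```

I mistyped the target: (.478,-.3025) puts the foot on the divider. The right point, 8 mm off cell 2's centre, is (.482,-.322). I'm lifting and correcting.

Emit:
{"method": "step_arm", "body": {"targets": [[0,-0.015,0,-0.01,0,0.017,0.1],[0,-0.012,0,0,0,0,0.1],[0.005,0,0,0,0,0,0.1],[0.006,0,0,0,0,0,0.1],[0.005,0,0,0,0,0,0.1],[0,0,0,0,0,0,0.1],[0,0,0,0,0,0,0.1],[0,0,0,0,0,0,0.1]]}}

```text
time_s: 9.15
tool_pos: [0.4848, -0.3236, 0.2429]
eef_rot: [-1.572, 0.003, -1.357]
contact_force: [-1.0, 0.4, -1.2]
gripper_width: 0.276
```

```bash
python3 - <<'E'
from h import *
go((.482,-.322,.235),.216-np.pi/2,1)
c=cap("wrist");save(c,"w4.png",s=1.2);W=cloud(c)
# post flank in tool frame: check tilt
T=pose();P=(W-T[:3,3])@T[:3,:3]
m=(P[...,1]>.12)&(P[...,1]<.215)&(abs(P[...,2])<.012)&(abs(P[...,0])<.03)
for y in np.arange(.125,.215,.01):
    q=P[m&(abs(P[...,1]-y)<.005)]
    if len(q)>5: print(y.round(3),len(q),q[:,0].min().round(4),np.median(q[:,2]).round(4))
E
```

```text
yaw now -1.357 turn/y total -0.003 dist 0.0086 rp [-1.5721009   0.00265159]
rotvec/row [ 0.0013 -0.0027 -0.0027]
[-0.0022  0.0079 -0.0024]
0.135 2674 -0.0115 -0.0002
0.145 822 -0.0128 0.0002
0.155 643 -0.0139 0.0004
0.165 484 -0.0157 0.0005
0.175 365 -0.0167 -0.0005
0.185 620 -0.0216 0.0001
0.195 106 -0.0221 -0.0005
```

The part pivoted about 7° in the pads. I'm tilting the tool to stand it upright before lowering.

Emit:
{"method": "step_arm", "body": {"targets": [[-0.011,0,-0.0025,0,0,-0.06,0.1],[-0.01,0,0,0,0,-0.06,0.1],[0,0,0,0,0,0,0.1],[0,0,0,0,0,0,0.1],[0,0,0,0,0,0,0.1],[0,0,0,0,0,0,0.1],[0,0,0,0,0,0,0.1],[0,0,0,0,0,0,0.1]]}}

```text
time_s: 10.0
tool_pos: [0.478, -0.3046, 0.2418]
eef_rot: [-1.572, -0.117, -1.358]
contact_force: [-1.0, 0.5, -1.1]
gripper_width: 0.279
```

```bash
cat >> h.py <<'E'
def held(c=None):
    c=c or cap("wrist");W=cloud(c);T=pose();P=(W-T[:3,3])@T[:3,:3]
    print("tcp",T[:3,3].round(4),"down",T[:3,1].round(3),"grasp",(T@[0,.155,0,1])[:3].round(4))
    m=(P[...,1]>.12)&(P[...,1]<.235)&(abs(P[...,2])<.012)&(abs(P[...,0])<.03);pts=[]
    for y in np.arange(.125,.235,.01):
        k=m&(abs(P[...,1]-y)<.005);q=P[k]
        if len(q)>20:
            i=q[:,0].argmin(); pts.append((y,q[:,0].min(),W[k][i]))
    for p in pts: print(p[0].round(3),p[1].round(4),p[2].round(4))
E
python3 - <<'E'
from h import *
held();print(telemetry.read_state()["eef_rot"])
E
```

```text
tcp [ 0.478  -0.3046  0.2418] down [ 0.023 -0.114 -0.993] grasp [ 0.4816 -0.3223  0.0878]
0.135 -0.0117 [ 0.477  -0.3094  0.1023]
0.145 -0.0128 [ 0.4773 -0.3092  0.0948]
0.155 -0.0141 [ 0.4768 -0.3094  0.0821]
0.165 -0.0155 [ 0.4781 -0.3085  0.0762]
0.175 -0.017 [ 0.4791 -0.3084  0.0622]
0.185 -0.0218 [ 0.4762 -0.3054  0.0511]
0.195 -0.022 [ 0.4763 -0.3056  0.0476]
[-1.57217991 -0.11671433 -1.35824008]
```

Emit:
{"method": "step_arm", "body": {"targets": [[-0.0012,0.01,0,0,0,0,0.1],[-0.0012,0.01,0,0,0,0,0.1],[-0.0012,0.01,0,0,0,0,0.1],[-0.0005,0.004,0,0,0,0,0.1],[0,0,0,0,0,0,0.1],[0,0,0,0,0,0,0.1],[0,0,0,0,0,0,0.1],[0,0,0,0,0,0,0.1]]}}

```text
time_s: 10.85
tool_pos: [0.4776, -0.3044, 0.2033]
eef_rot: [-1.573, -0.115, -1.358]
contact_force: [-0.5, -0.3, -0.7]
gripper_width: 0.279
```

```bash
python3 - <<'E'
from h import *
held();s=telemetry.read_state();print(s["eef_rot"],s["contact_force"],s["wrist_torque"])
E
```

```text
tcp [ 0.4776 -0.3045  0.2034] down [ 0.022 -0.113 -0.993] grasp [ 0.481  -0.3219  0.0494]
0.135 -0.0121 [ 0.4889 -0.3056  0.0678]
0.145 -0.0128 [ 0.4768 -0.3092  0.0532]
0.155 -0.0143 [ 0.478  -0.3086  0.0428]
0.165 -0.0155 [ 0.4775 -0.3084  0.035 ]
0.175 -0.03 [ 0.4752 -0.2956  0.0214]
0.185 -0.0299 [ 0.4758 -0.2956  0.021 ]
0.195 -0.0243 [ 0.4706 -0.3043  0.0059]
[-1.57335703 -0.11480582 -1.35838167] [ 0.96014125 -0.19957184 -0.81526426] [ 0.05739839 -0.01398946  0.04104295]
```

Emit:
{"method": "step_arm", "body": {"targets": [[0,0,0,0,0,0,0.5],[0,0,0,0,0,0,0.5],[0,0,0,0,0,0,0.5],[0.002,-0.018,0,0,0,0,0.5],[0.004,-0.03,0,0,0,0,0.5],[0.005,-0.04,0,0,0,0,0.5],[0,-0.02,0,0,0,0.06,0.5],[0,0,0,0,0,0.055,0.5]]}}

```text
time_s: 11.7
tool_pos: [0.4775, -0.3022, 0.3166]
eef_rot: [-1.573, 0.003, -1.357]
contact_force: [-0.3, -1.1, -0.1]
gripper_width: 0.499
```

```bash
python3 - <<'E'
from h import *
print(telemetry.read_state()["gripper_width"])
look("w5.png",.058,.072,(.481,-.322),.03)
go((.438,.203,.30),-1.3,16)
E
```

```text
0.49949821238935105
top [280.5 243.9] [266, 228, 31, 32, 776] [array([ 0.4799, -0.3201]), np.float64(0.0127)] 0.0648 [126. 125. 123.]
brass [281.  265.6] 134 [ 0.4863 -0.3453  0.0483] [ 0.479 -0.352  0.044] [ 0.493 -0.339  0.051]
yaw now -1.358 turn/y total -0.058 dist 0.5073 rp [-1.57376996  0.00629486]
rotvec/row [ 0.0002 -0.0036 -0.0004]
[-0.0314  0.0012  0.0043]
[-0.0314  0.0012  0.0044]
[-0.0314  0.0011  0.0045]
[-0.0314  0.0011  0.0046]
[-0.0313  0.0011  0.0047]
[-0.0313  0.0011  0.0048]
[-0.0313  0.0011  0.005 ]
[-0.0313  0.0011  0.0051]
[-0.0313  0.0011  0.0052]
[-0.0312  0.0011  0.0053]
[-0.0312  0.001   0.0054]
[-0.0312  0.001   0.0055]
[-0.0312  0.001   0.0056]
[-0.0312  0.001   0.0057]
[-0.0311  0.001   0.0059]
[-0.0311  0.001   0.006 ]
```

View pics/w5.png

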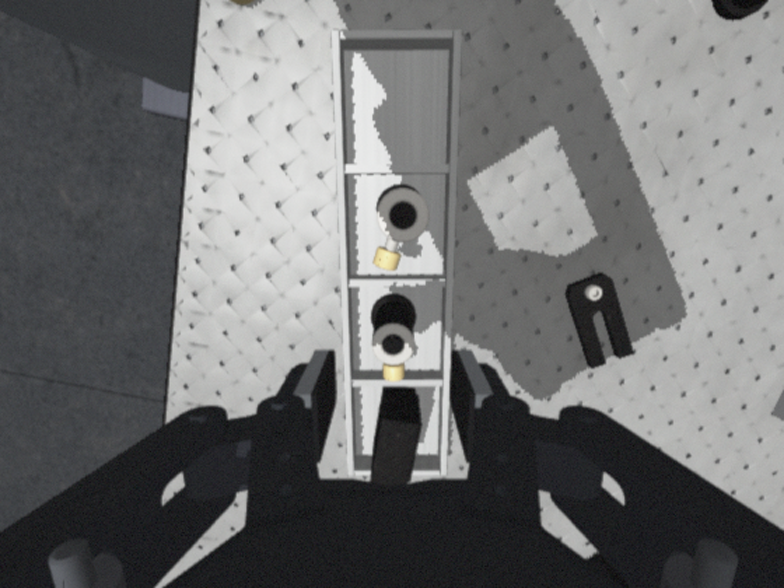

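Picture: short 2 stands upright in cell 2, with its top at (393,343) and z 0.065. Tall is untouched. Next is short 1.

Emit:
{"method": "step_arm", "body": {"targets": [[-0.036,0,0.005,0,-0.004,0,0.7],[-0.036,0,0.005,0,-0.004,0,0.7],[-0.036,0,0.005,0,-0.004,0,0.7],[-0.036,0,0.0055,0,-0.004,0,0.7],[-0.036,0,0.0055,0,-0.004,0,0.7],[-0.036,0,0.0055,0,-0.004,0,0.7],[-0.036,0,0.0055,0,-0.004,0,0.7],[-0.036,0,0.0055,0,-0.004,0,0.7]]}}

```text
time_s: 12.55
tool_pos: [0.4531, -0.0082, 0.3135]
eef_rot: [-1.572, -0.003, -1.335]
contact_force: [1.4, -0.5, 0.2]
gripper_width: 0.697
```

Emit:
{"method": "step_arm", "body": {"targets": [[-0.036,0,0.006,0,-0.004,0,0.7],[-0.036,0,0.006,0,-0.004,0,0.7],[-0.036,0,0.006,0,-0.004,0,0.7],[-0.036,0.002,0.006,0,-0.004,0,0.7],[-0.036,0.002,0.006,0,-0.004,0,0.7],[-0.02,0.004,0.006,0,-0.004,0,0.7],[0,0.004,0,0,0,0,0.7],[0,0,0,0,0,0,0.7]]}}

```text
time_s: 13.35
tool_pos: [0.4351, 0.2061, 0.2975]
eef_rot: [-1.569, -0.009, -1.304]
contact_force: [-0.0, 0.3, -0.5]
gripper_width: 0.702
```

```bash
python3 - <<'E'
from h import *
s=telemetry.read_state();print(s["joints"].round(2))
c,W=look("w6.png",.056,.066,(.438,.203),.045)
for X in((.438,.203,.061),(.438,.203,.038)): print(np.round(proj(c,X)))
go((.438,.203,.198),-1.3,6)
# inspection camera from the scene cloud + side
for f in("scene0","side0"):
    S=np.load(f+".npy")
    for lo,hi in((.158,.170),(.12,.158)):
        P=S[(S[...,2]>lo)&(S[...,2]<hi)&(abs(S[...,0]-.52)<.09)&(abs(S[...,1]-.43)<.09)]
        print(f,lo,len(P),cv2.minAreaRect(P[:,:2].astype(np.float32)),P.min(0).round(3),P.max(0).round(3))
E
```

```text
[ 0.21  0.24  1.85 -0.01  1.05 -0.05]
top [284.5 229.9] [268, 213, 34, 34, 882] [array([0.4388, 0.2029]), np.float64(0.0127)] 0.06 [118. 116. 114.]
brass [286.8 253. ] 188 [0.4474 0.1793 0.0431] [0.44  0.172 0.039] [0.454 0.185 0.046]
[284. 231.]
[283. 222.]
yaw now -1.305 turn/y total -0.005 dist 0.0999 rp [-1.56896    -0.00841645]
rotvec/row [-0.0003 -0.0009  0.0014]
[0.0004 0.0166 0.0003]
scene0 0.158 175 ((0.521279513835907, 0.42556554079055786), (0.0596248134970665, 0.04833022132515907), 46.23956298828125) [0.489 0.392 0.158] [0.553 0.453 0.17 ]
scene0 0.12 206 ((0.520858108997345, 0.40858790278434753), (0.03525285795331001, 0.06510670483112335), 89.17462158203125) [0.488 0.391 0.121] [0.554 0.427 0.158]
side0 0.158 323 ((0.523459255695343, 0.4303329586982727), (0.054048649966716766, 0.047509729862213135), 44.77611541748047) [0.491 0.397 0.158] [0.556 0.463 0.168]
side0 0.12 336 ((0.5230121612548828, 0.4446607530117035), (0.0657309964299202, 0.038402412086725235), 2.015253782272339) [0.491 0.424 0.12 ] [0.556 0.464 0.158]
```

Emit:
{"method": "step_arm", "body": {"targets": [[0.0015,0.015,0.002,0,-0.037,0.004,0.7],[0.0015,0.018,0.002,0,-0.035,0.003,0.7],[0,0.018,0,0,0,0,0.7],[0,0.018,0,0,0,0,0.7],[0,0.018,0,0,0,0,0.7],[0,0.008,0,0,0,0,0.7],[0,0,0,0,0,0,0.7],[0,0,0,0,0,0,0.7]]}}

```text
time_s: 14.2
tool_pos: [0.4436, 0.1946, 0.2018]
eef_rot: [-1.564, -0.005, -1.242]
contact_force: [0.9, 0.5, -0.0]
gripper_width: 0.7
```

```bash
python3 - <<'E'
from h import *
go((.4388,.203,.198),-1.23,1)
E
```

```text
yaw now -1.242 turn/y total -0.012 dist 0.0104 rp [-1.5644898  -0.00536339]
rotvec/row [-0.0063 -0.0122  0.0054]
[-0.0095  0.0038 -0.0019]
```

Emit:
{"method": "step_arm", "body": {"targets": [[-0.009,0.003,-0.0018,-0.006,-0.012,0.005,0.7],[0,0,0,0,0,0,0.7],[0,0,0,0,0,0,0.1],[0,0,0,0,0,0,0.1],[0,0,0,0,0,0,0.1],[0,0,0,0,0,0,0.1],[0,0,0,0,0,0,0.1],[0,0,0,0,0,0,0.1]], "squeeze": 70}}

```text
time_s: 15.0
tool_pos: [0.4396, 0.2036, 0.2015]
eef_rot: [-1.565, -0.001, -1.229]
contact_force: [-0.4, -0.9, -1.5]
gripper_width: 0.269
```

```bash
python3 - <<'E'
from h import *
s=telemetry.read_state();print(s["tool_pos"],s["gripper_width"],s["eef_rot"])
go((.4513,-.1817,.34),.2165-np.pi/2,16)
E
```

```text
[0.43963879 0.2036267  0.20149112] 0.26879055108925315 [-1.56546483e+00 -8.34600724e-04 -1.22852297e+00]
yaw now -1.229 turn/y total 0.126 dist 0.4096 rp [-1.56546483e+00 -8.34600724e-04]
rotvec/row [-0.0003  0.0079  0.    ]
[ 0.0229 -0.0087 -0.0074]
[ 0.023  -0.0087 -0.0072]
[ 0.0231 -0.0087 -0.007 ]
[ 0.0231 -0.0087 -0.0068]
[ 0.0232 -0.0087 -0.0066]
[ 0.0232 -0.0087 -0.0065]
[ 0.0233 -0.0087 -0.0063]
[ 0.0233 -0.0087 -0.0061]
[ 0.0234 -0.0087 -0.0059]
[ 0.0234 -0.0087 -0.0057]
[ 0.0234 -0.0087 -0.0056]
[ 0.0235 -0.0087 -0.0054]
[ 0.0235 -0.0087 -0.0052]
[ 0.0236 -0.0087 -0.005 ]
[ 0.0236 -0.0087 -0.0048]
[ 0.0236 -0.0087 -0.0046]
```

Emit:
{"method": "step_arm", "body": {"targets": [[0,-0.02,0,0,0,0,0.1],[0,-0.035,0,0,0,0,0.1],[0,-0.035,0,0,0,0,0.1],[0,-0.035,0,0,0,0,0.1],[0.031,0,-0.0095,0,0.01,0,0.1],[0.031,0,-0.0095,0,0.01,0,0.1],[0.031,0,-0.009,0,0.01,0,0.1],[0.031,0,-0.0085,0,0.01,0,0.1]]}}

```text
time_s: 15.8
tool_pos: [0.4437, 0.0735, 0.3307]
eef_rot: [-1.567, -0.001, -1.263]
contact_force: [0.2, 0.5, -0.8]
gripper_width: 0.269
```

Emit:
{"method": "step_arm", "body": {"targets": [[0.031,0,-0.0085,0,0.01,0,0.1],[0.031,0,-0.008,0,0.01,0,0.1],[0.031,0,-0.008,0,0.01,0,0.1],[0.031,0,-0.0075,0,0.01,0,0.1],[0.031,0,-0.0075,0,0.01,0,0.1],[0.031,0,-0.007,0,0.01,0,0.1],[0.025,0,-0.006,0,0.01,0,0.1],[0,0,0,0,0,0,0.1]]}}

```text
time_s: 16.6
tool_pos: [0.4493, -0.1563, 0.33]
eef_rot: [-1.567, -0.001, -1.34]
contact_force: [0.4, 0.3, -1.0]
gripper_width: 0.268
```

```bash
python3 - <<'E'
from h import *
held();go((.4513,-.1817,.26),.2165-np.pi/2,1)
E
```

```text
tcp [ 0.449  -0.155   0.3298] down [ 0.003  0.001 -1.   ] grasp [ 0.4495 -0.1549  0.1748]
0.135 -0.0111 [ 0.446  -0.1444  0.1908]
0.145 -0.0112 [ 0.4477 -0.1439  0.1823]
0.155 -0.0113 [ 0.4464 -0.144   0.1773]
0.165 -0.0109 [ 0.4456 -0.1446  0.1629]
0.175 -0.0111 [ 0.445  -0.1446  0.159 ]
0.185 -0.011 [ 0.4455 -0.1446  0.1482]
0.195 -0.0145 [ 0.447  -0.1406  0.1355]
yaw now -1.34 turn/y total 0.015 dist 0.0748 rp [-1.56777495e+00  2.85847481e-05]
rotvec/row [-0.003   0.0146 -0.0001]
[ 0.0265  0.0698 -0.0041]
```

Emit:
{"method": "step_arm", "body": {"targets": [[0.013,0,-0.002,-0.003,0.007,0,0.1],[0.0135,0.01,-0.002,0,0.007,0,0.1],[0,0.02,0,0,0,0,0.1],[0,0.02,0,0,0,0,0.1],[0,0.02,0,0,0,0,0.1],[0,0.015,0,0,0,0,0.1],[0,0,0,0,0,0,0.1],[0,0,0,0,0,0,0.1]]}}

```text
time_s: 17.45
tool_pos: [0.4516, -0.1828, 0.2388]
eef_rot: [-1.572, 0.001, -1.35]
contact_force: [-0.4, -0.6, -0.6]
gripper_width: 0.272
```

```bash
python3 - <<'E'
from h import *
go((.4513,-.1817,.207),.2165-np.pi/2,1)
E
```

```text
yaw now -1.35 turn/y total 0.004 dist 0.0318 rp [-1.57184265e+00  9.14754612e-04]
rotvec/row [ 0.001   0.0039 -0.0009]
[-0.0011  0.0318 -0.0001]
```

Emit:
{"method": "step_arm", "body": {"targets": [[-0.001,0.01,0,0,0,0,0.1],[0,0.01,0,0,0,0,0.1],[0,0.008,0,0,0,0,0.1],[0,0.003,0,0,0,0,0.1],[0,0,0,0,0,0,0.1],[0,0,0,0,0,0,0.1],[0,0,0,0,0,0,0.1],[0,0,0,0,0,0,0.1]]}}

```text
time_s: 18.25
tool_pos: [0.4525, -0.1822, 0.2072]
eef_rot: [-1.569, -0.002, -1.35]
contact_force: [0.1, 0.7, -1.2]
gripper_width: 0.273
```

```bash
python3 - <<'E'
from h import *
held();s=telemetry.read_state();print(s["contact_force"])
E
```

```text
tcp [ 0.4525 -0.1822  0.2072] down [ 0.003 -0.002 -1.   ] grasp [ 0.4529 -0.1825  0.0522]
0.135 -0.0119 [ 0.4618 -0.1683  0.0693]
0.145 -0.0126 [ 0.4487 -0.1705  0.0643]
0.155 -0.0127 [ 0.45   -0.1702  0.0494]
0.165 -0.0126 [ 0.4496 -0.1704  0.0429]
0.175 -0.0126 [ 0.4491 -0.1705  0.0362]
0.185 -0.03 [ 0.4479 -0.153   0.0254]
0.195 -0.0161 [ 0.4484 -0.1671  0.0105]
0.205 -0.023 [ 0.4387 -0.1623  0.0062]
[-0.30666382  0.01825049 -0.37771253]
```

Emit:
{"method": "step_arm", "body": {"targets": [[0,0,0,0,0,0,0.5],[0,0,0,0,0,0,0.5],[0,0,0,0,0,0,0.5],[0,-0.02,0,0,0,0,0.5],[0,-0.035,0,0,0,0,0.5],[0,-0.04,0,0,0,0,0.5],[0,-0.035,0,0,0,0,0.5],[0,0,0,0,0,0,0.5]]}}

```text
time_s: 19.1
tool_pos: [0.452, -0.182, 0.3418]
eef_rot: [-1.57, -0.001, -1.35]
contact_force: [0.7, -0.7, 0.2]
gripper_width: 0.497
```

```bash
python3 - <<'E'
from h import *
c,W=look("w7.png",.06,.072,(.4513,-.1817),.03)
print("tall from the scene picture, and camera")
c=cap("scene");save(c,"s1.png",(130,80,430,305),2.6)
S=cloud(c)
h=c["img"]
look("w7.png",.084,.098,(.469,-.247),.045)
s=telemetry.read_state();print(s["tool_pos"])
E
```

```text
top [281.  214.3] [267, 200, 29, 29, 648] [array([ 0.4521, -0.1829]), np.float64(0.0127)] 0.0649 [120. 119. 116.]
brass [281.  234.8] 80 [ 0.4586 -0.2065  0.0478] [ 0.451 -0.211  0.042] [ 0.464 -0.202  0.051]
tall from the scene picture, and camera
top [286.3 301.3] [272, 286, 30, 31, 726] [array([ 0.4689, -0.2469]), np.float64(0.013)] 0.0897 [159. 157. 155.]
brass [287.2 240.1] 57 [ 0.4611 -0.2071  0.0482] [ 0.457 -0.212  0.043] [ 0.465 -0.203  0.05 ]
brass [279.  240.6] 42 [ 0.4537 -0.2099  0.0475] [ 0.451 -0.214  0.044] [ 0.457 -0.204  0.05 ]
brass [273.4 313.7] 43 [ 0.462  -0.2753  0.0668] [ 0.459 -0.278  0.062] [ 0.471 -0.27   0.069]
[ 0.45044229 -0.18096496  0.33671461]
```

View pics/w7.png

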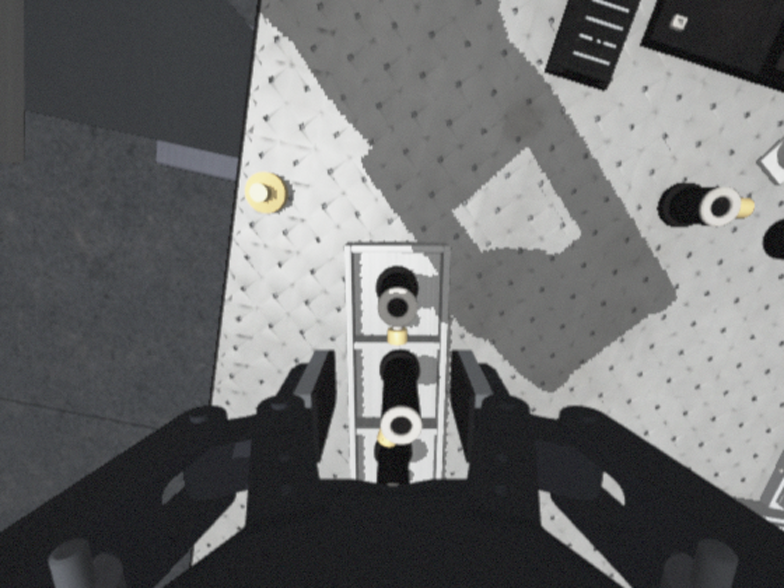

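Picture: short 1 is upright in cell 0 (top at (398,305), z 0.065), its knob clear of tall. Tall's top is at (400,425). Next, which way does the tripod camera face?

View pics/s1.png

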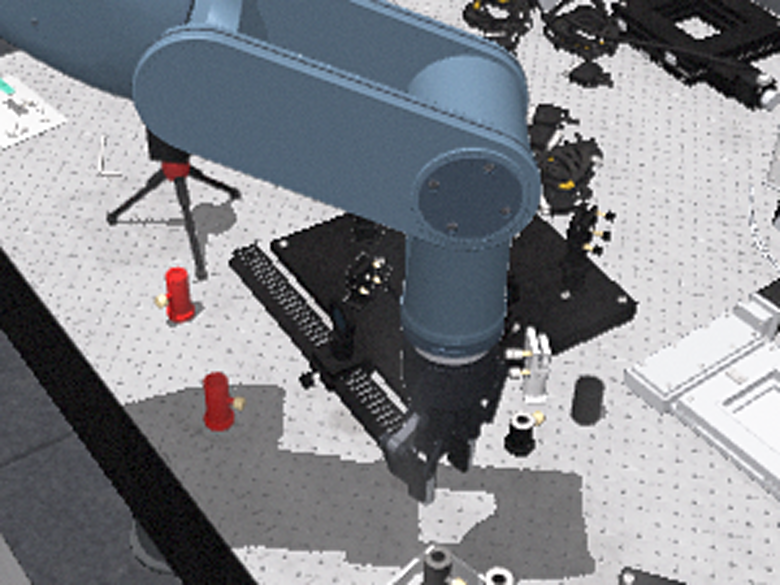

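```bash
python3 - <<'E'
from h import *
go((.469,-.247,.335),-1.67,6)
E
```

```text
yaw now -1.35 turn/y total 0.32 dist 0.0686 rp [-1.57635153  0.00578882]
rotvec/row [ 0.0011  0.0534 -0.0008]
[0.0114 0.0002 0.0006]
[0.0114 0.0002 0.0012]
[0.0113 0.0002 0.0018]
[0.0112 0.0002 0.0024]
[0.011  0.0003 0.003 ]
[0.0109 0.0003 0.0036]
```

The arm hides the camera there. I'll find the lens protrusion in the first two depth clouds instead, and move over tall meanwhile.

```bash
python3 - <<'E'
from h import *
for f in("scene0","side0"):
    S=np.load(f+".npy");m=(abs(S[...,0]-.522)<.1)&(abs(S[...,1]-.428)<.1)
    T=S[m&(S[...,2]>.160)&(S[...,2]<.172)];print(f,"top",len(T),T.mean(0).round(4),cv2.minAreaRect(T[:,:2].astype(np.float32)))
    P=S[m&(S[...,2]>.125)&(S[...,2]<.158)]
    for k in range(8):
        a=np.pi/4*k;d=np.array([np.cos(a),np.sin(a)]);q=(P[:,:2]-[.522,.428])@d;i=np.argsort(q)[-6:];print(int(np.degrees(a)),q[i].round(3)[[0,-1]],P[i].mean(0).round(3),(q>.026).sum())
a=cv2.imread("pics/scene0.png")[105:190,160:240];b=cv2.imread("pics/side0.png")[260:345,235:315]
cv2.imwrite("pics/cam.png",np.hstack([cv2.resize(x,(390,414),interpolation=2) for x in(a,b)]))
E
```

```text
scene0 top 164 [0.5208 0.4225 0.1643] ((0.5219318866729736, 0.424940824508667), (0.0596248134970665, 0.04652378708124161), 46.23956298828125)
0 [0.026 0.032] [0.551 0.415 0.144] 5
45 [0.009 0.021] [0.55  0.418 0.149] 0
90 [-0.004 -0.001] [0.503 0.425 0.143] 0
135 [0.019 0.021] [0.49  0.424 0.14 ] 0
180 [0.031 0.034] [0.49  0.423 0.139] 28
225 [0.03  0.032] [0.509 0.398 0.142] 52
270 [0.035 0.037] [0.521 0.392 0.146] 71
315 [0.033 0.035] [0.542 0.4   0.145] 38
side0 top 295 [0.5238 0.4314 0.1631] ((0.5237668752670288, 0.4306161105632782), (0.05164794251322746, 0.047517046332359314), 44.700401306152344)
0 [0.034 0.034] [0.556 0.432 0.136] 44
45 [0.029 0.03 ] [0.543 0.448 0.149] 107
90 [0.034 0.036] [0.525 0.463 0.135] 80
135 [0.024 0.025] [0.508 0.449 0.137] 0
180 [0.031 0.031] [0.491 0.427 0.149] 26
225 [0.021 0.025] [0.491 0.427 0.149] 0
270 [-0.     0.004] [0.501 0.426 0.151] 0
315 [0.021 0.023] [0.556 0.431 0.14 ] 0
```

View pics/cam.png

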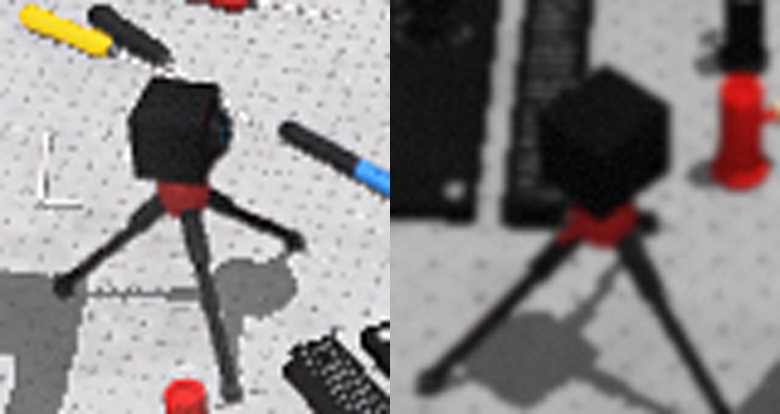

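Emit:
{"method": "step_arm", "body": {"targets": [[0.0114,0,0.001,0,0.053,0,0.7],[0.0114,0,0.001,0,0.053,0,0.7],[0.011,0,0.002,0,0.053,0,0.7],[0.011,0,0.0025,0,0.053,0,0.7],[0.011,0,0.003,0,0.053,0,0.7],[0.007,0,0.0035,0,0.053,0,0.7],[0,0,0,0,0,0,0.7],[0,0,0,0,0,0,0.7]]}}

```text
time_s: 20.05
tool_pos: [0.4661, -0.2419, 0.321]
eef_rot: [-1.602, 0.019, -1.679]
contact_force: [-0.2, -0.1, 0.1]
gripper_width: 0.7
```

```bash
python3 - <<'E'
from h import *
c,W=look("w8.png",.084,.098,(.469,-.247),.045)
go((.469,-.247,.23),-1.67,6)
E
```

```text
top [296.1 241.5] [279, 224, 35, 35, 946] [array([ 0.4688, -0.2469]), np.float64(0.0127)] 0.0899 [129. 128. 125.]
brass [278.4 183.5] 151 [ 0.4594 -0.2086  0.0483] [ 0.452 -0.22   0.004] [ 0.465 -0.203  0.05 ]
brass [289.9 263.5] 52 [ 0.4618 -0.2732  0.0666] [ 0.459 -0.277  0.061] [ 0.464 -0.269  0.068]
brass [299.6 263.4] 57 [ 0.4699 -0.2735  0.0671] [ 0.467 -0.277  0.064] [ 0.473 -0.27   0.069]
yaw now -1.679 turn/y total -0.009 dist 0.0912 rp [-1.60176669  0.0188253 ]
rotvec/row [ 0.0051 -0.0015 -0.0032]
[0.0011 0.0151 0.0011]
```

The tripod camera's lens shows on the right-hand face in the scene view (crop at about (220,130)), so it looks along roughly (+x,-y). I'm descending on tall.

Emit:
{"method": "step_arm", "body": {"targets": [[0.002,0.005,0.002,0.031,0,-0.019,0.6],[0.0025,0.015,0.002,0,0,0,0.6],[0.001,0.017,0.001,0,0,0,0.6],[0,0.017,0,0,0,0,0.6],[0,0.015,0,0,0,0,0.6],[0,0.01,0,0,0,0,0.6],[0,0,0,0,0,0,0.6],[0,0,0,0,0,0,0.6]]}}

```text
time_s: 20.9
tool_pos: [0.4691, -0.2437, 0.2378]
eef_rot: [-1.573, 0.002, -1.669]
contact_force: [-0.1, 0.7, 0.7]
gripper_width: 0.602
```

```bash
python3 - <<'E'
from h import *
go((.4688,-.2469,.231),-1.69,1)
E
```

```text
yaw now -1.669 turn/y total 0.021 dist 0.0075 rp [-1.57253127  0.00173544]
rotvec/row [ 0.0018  0.0215 -0.0017]
[0.0032 0.0068 0.    ]
```

Emit:
{"method": "step_arm", "body": {"targets": [[0.003,0.006,0,0,0.021,0,0.6],[0,0,0,0,0,0,0.6],[0,0,0,0,0,0,0.1],[0,0,0,0,0,0,0.1],[0,0,0,0,0,0,0.1],[0,0,0,0,0,0,0.1],[0,0,0,0,0,0,0.1],[0,0,0,0,0,0,0.1]], "squeeze": 90}}

```text
time_s: 21.7
tool_pos: [0.4694, -0.2474, 0.2338]
eef_rot: [-1.569, -0.001, -1.691]
contact_force: [0.5, 0.6, -1.0]
gripper_width: 0.264
```

Emit:
{"method": "step_arm", "body": {"targets": [[0,-0.015,0,0,0,0,0.1],[0,-0.03,0,0,0,0,0.1],[0,-0.035,0,0,0,0,0.1],[0,-0.035,0,0,0,0,0.1],[0,-0.03,0,0,0,0,0.1],[0,-0.015,0,0,0,0,0.1],[0,0,0,0,0,0,0.1],[0,0,0,0,0,0,0.1]]}}

```text
time_s: 22.5
tool_pos: [0.4684, -0.2466, 0.3972]
eef_rot: [-1.574, 0.003, -1.691]
contact_force: [0.3, 0.4, -1.1]
gripper_width: 0.269
```

```bash
cat >> h.py <<'E'
def knob(c=None):
    c=c or cap("wrist");W=cloud(c);T=pose();P=(W-T[:3,3])@T[:3,:3]
    B=brass(c)&(abs(P[...,2])<.03)&(P[...,0]>0)&(P[...,0]<.045)&(P[...,1]>.1)&(P[...,1]<.2)
    q=P[B];print("knob tool: n",B.sum(),"min",q.min(0).round(4),"med",np.median(q,0).round(4),"max",q.max(0).round(4))
    m=(P[...,1]>.125)&(P[...,1]<.142)&(np.hypot(P[...,0],P[...,2])<.02);q=P[m]
    print("top",len(q),cv2.minEnclosingCircle(q[:,[0,2]].astype(np.float32)),np.median(q[:,1]))
    return c
E
python3 - <<'E'
from h import *
s=telemetry.read_state();print(s["gripper_width"],s["eef_rot"],s["joints"].round(2))
c=knob();held(c)
E
```

```text
0.2689114360114386 [-1.57416499  0.00279001 -1.69082563] [-0.7   0.23  1.59  0.    1.32 -0.58]
knob tool: n 67 min [ 0.0268  0.1639 -0.0059] med [0.0288 0.1659 0.    ] max [0.0309 0.1684 0.0054]
top 1637 ((-0.001979321474209428, -1.7229263903573155e-05), 0.01904197782278061) 0.13599615171867133
tcp [ 0.4684 -0.2466  0.397 ] down [-0.003  0.003 -1.   ] grasp [ 0.4679 -0.2461  0.242 ]
0.135 -0.0116 [ 0.48   -0.2359  0.2593]
0.145 -0.0131 [ 0.4673 -0.2328  0.2492]
0.155 -0.013 [ 0.4685 -0.2331  0.2435]
0.165 -0.0132 [ 0.467  -0.2327  0.2315]
0.175 -0.013 [ 0.4679 -0.2329  0.2178]
0.185 -0.013 [ 0.4684 -0.233   0.211 ]
0.195 -0.0129 [ 0.4671 -0.2329  0.1995]
0.205 -0.0129 [ 0.4689 -0.233   0.1955]
0.215 -0.0159 [ 0.4673 -0.2298  0.1779]
0.225 -0.0164 [ 0.468  -0.2293  0.1747]
```

```bash
python3 - <<'E'
from h import *
S=np.load("scene0.npy");m=(S[...,0]>.45)&(S[...,0]<.8)&(S[...,1]>-.2)&(S[...,1]<.36)&(S[...,2]>.08);P=S[m];
for i in np.argsort(-P[:,2])[:400:40]: print(P[i].round(3))
go((.655,.265,.40),-3.93,16)
E
```

```text
[0.798 0.184 0.115]
[0.711 0.034 0.108]
[0.708 0.031 0.105]
[0.691 0.048 0.101]
[0.69  0.051 0.095]
[0.54  0.092 0.089]
[ 0.672 -0.033  0.084]
[0.705 0.27  0.082]
[0.763 0.127 0.081]
[0.691 0.045 0.08 ]
yaw now -1.691 turn/y total 2.239 dist 0.5446 rp [-1.57446496  0.0029982 ]
rotvec/row [0.0003 0.14   0.0002]
[-0.0331 -0.0001  0.0077]
[-0.0339 -0.0001  0.0031]
[-0.034  -0.0001 -0.0017]
[-0.0334 -0.0001 -0.0064]
[-0.0322 -0.0001 -0.011 ]
[-0.0303 -0.0001 -0.0154]
[-0.0279 -0.0001 -0.0195]
[-0.0249 -0.0001 -0.0232]
[-0.0214 -0.0001 -0.0264]
[-0.0175 -0.0001 -0.0292]
[-0.0133 -0.0001 -0.0313]
[-0.0088 -0.0001 -0.0329]
[-0.0041 -0.0001 -0.0338]
[ 0.0006 -0.0001 -0.034 ]
[ 0.0054 -0.0002 -0.0336]
[ 0.01   -0.0002 -0.0325]
```

Emit:
{"method": "step_arm", "body": {"targets": [[-0.033,0,0.0075,0,0.14,0,0.1],[-0.034,0,0.003,0,0.14,0,0.1],[-0.034,0,-0.0015,0,0.14,0,0.1],[-0.0335,0,-0.0065,0,0.14,0,0.1],[-0.032,0,-0.011,0,0.14,0,0.1],[-0.03,0,-0.0155,0,0.14,0,0.1],[-0.028,0,-0.0195,0,0.14,0,0.1],[-0.025,0,-0.023,0,0.14,0,0.1]]}}

```text
time_s: 23.35
tool_pos: [0.5662, 0.0122, 0.383]
eef_rot: [-1.588, -0.021, -2.862]
contact_force: [0.9, -0.1, -0.3]
gripper_width: 0.268
```

```bash
python3 - <<'E'
from h import *
print(telemetry.read_state()["joints"].round(2));go((.655,.265,.40),-3.93,8)
E
```

```text
[-0.18  0.31  1.52  0.01  1.34  1.11]
yaw now -2.862 turn/y total 1.068 dist 0.2685 rp [-1.58768983 -0.02141649]
rotvec/row [0.0005 0.1334 0.0035]
[-0.0193 -0.0021 -0.0274]
[-0.0155 -0.002  -0.0297]
[-0.0114 -0.002  -0.0315]
[-0.0072 -0.002  -0.0327]
[-0.0028 -0.002  -0.0334]
[ 0.0017 -0.002  -0.0335]
[ 0.0061 -0.002  -0.0329]
[ 0.0105 -0.0021 -0.0318]
```

Emit:
{"method": "step_arm", "body": {"targets": [[-0.02,-0.002,-0.0275,0,0.133,0.004,0.1],[-0.0155,-0.002,-0.0295,0,0.133,0.004,0.1],[-0.0115,-0.002,-0.0315,0,0.133,0.004,0.1],[-0.007,-0.002,-0.0325,0,0.133,0.004,0.1],[-0.003,-0.002,-0.033,0,0.133,0.003,0.1],[0.0015,-0.002,-0.033,0,0.133,0.003,0.1],[0.006,-0.002,-0.033,0,0.125,0.003,0.1],[0.003,-0.002,-0.01,0,0.06,0,0.1]]}}

```text
time_s: 24.15
tool_pos: [0.6531, 0.2538, 0.3805]
eef_rot: [-1.555, -0.025, 2.395]
contact_force: [0.3, -0.6, -0.6]
gripper_width: 0.267
```

```bash
python3 - <<'E'
from h import *
s=telemetry.read_state();print(s["joints"].round(2),s["tool_pos"],s["eef_rot"])
c=cap("wrist");save(c,"w9.png",s=1.4);W=cloud(c);np.save("w9.npy",W)
m=(W[...,2]>.11)&(W[...,2]<.175)&(abs(W[...,0]-.54)<.09)&(abs(W[...,1]-.41)<.09)
P=W[m];print(len(P),P.min(0),P.max(0))
T=W[m&(W[...,2]>.158)];print("top",len(T),T.mean(0),cv2.minAreaRect(T[:,:2].astype(np.float32)))
d=np.array([.707,-.707]);q=P[:,:2]@d;
F=P[q>np.percentile(q,97)];print("front",len(F),F.mean(0).round(4))
E
```

```text
[0.21 0.56 1.14 0.01 1.47 2.52] [0.65305261 0.25380591 0.38047704] [-1.55500973 -0.02456174  2.39530777]Traceback (most recent call last):
  File "<stdin>", line 5, in <module>
    return umr_minimum(a, axis, None, out, keepdims, initial, where)
ValueError: zero-size array to reduction operation minimum which has no identity
```

View pics/w9.png

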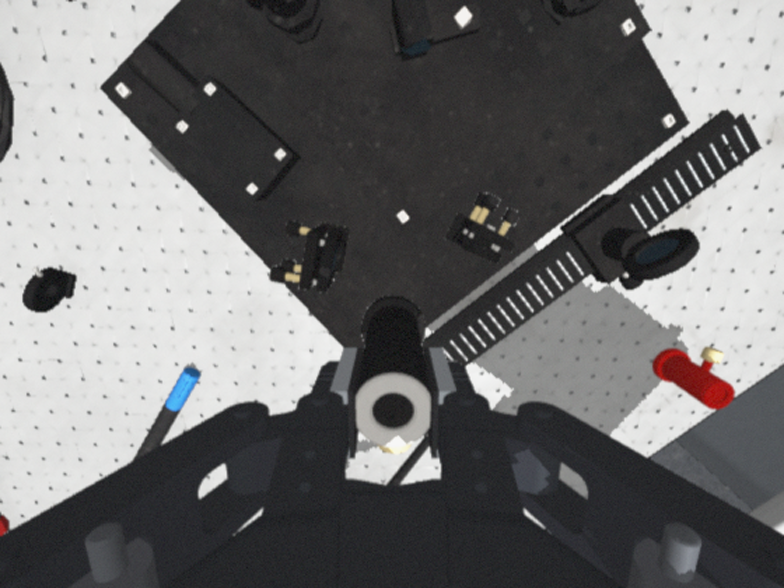

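The held post hides the tripod camera behind the gripper body. I'm turning the wrist to bring it into view sideways and rising a bit.

Emit:
{"method": "step_arm", "body": {"targets": [[0,-0.009,0,-0.01,-0.14,0.012,0.1],[0,-0.009,0,-0.01,-0.14,0.012,0.1],[0,-0.009,0,0,-0.14,0,0.1],[0,-0.009,0,0,-0.14,0,0.1],[0,-0.009,0,0,-0.14,0,0.1],[0,-0.009,0,0,-0.14,0,0.1],[0,-0.009,0,0,-0.14,0,0.1],[0,-0.009,0,0,-0.14,0,0.1]]}}

```text
time_s: 25.0
tool_pos: [0.6529, 0.2505, 0.4349]
eef_rot: [-1.581, -0.025, -2.714]
contact_force: [0.9, 0.5, -0.7]
gripper_width: 0.266
```

Emit:
{"method": "step_arm", "body": {"targets": [[0,0,0,0,-0.14,0,0.1],[0,0,0,0,-0.14,0,0.1],[0,0,0,0,-0.1,0,0.1],[0,0,0,0,0,0,0.1],[0,0,0,0,0,0,0.1],[0,0,0,0,0,0,0.1],[0,0,0,0,0,0,0.1],[0,0,0,0,0,0,0.1]]}}

```text
time_s: 25.8
tool_pos: [0.6529, 0.2461, 0.4264]
eef_rot: [-1.597, -0.031, -2.318]
contact_force: [-0.2, 0.1, 0.1]
gripper_width: 0.264
```

```bash
cat > cam.py <<'E'
from h import *
s=telemetry.read_state();print(s["joints"].round(2),s["tool_pos"],s["eef_rot"],s["time_s"])
Ws=[("wrist",cloud(cap("wrist")))]+[(n,np.load(n+"0.npy")) for n in("scene","side")]
for n,W in Ws:
    m=(W[...,2]>.10)&(W[...,2]<.175)&(abs(W[...,0]-.54)<.09)&(abs(W[...,1]-.41)<.09)
    P=W[m]; print(n,len(P))
    if len(P)<20: continue
    T=W[m&(W[...,2]>.160)]
    if len(T)>10: print(" top",len(T),T.mean(0).round(4),cv2.minAreaRect(T[:,:2].astype(np.float32)))
    d=np.array([.707,-.707]);q=P[:,:2]@d
    for lo in(.1,.115,.13,.145,.157):
        k=(P[:,2]>lo)&(P[:,2]<lo+.015)
        if k.sum()>10: e=np.array([.707,.707]);f=k&(q>q[k].max()-.004);print("  z",lo,"fwd max",q[k].max().round(4),"side",(P[f,:2]@e).mean().round(4),(P[k,:2]@e).min().round(4),(P[k,:2]@e).max().round(4),f.sum())
E
python3 cam.py
python3 - <<'E'
from h import *
c=cap("wrist");save(c,"w10.png",s=1.4);print(proj(c,(.56,.39,.143)))
E
```

```text
[0.2  0.53 1.07 0.   1.58 0.95] [0.65286629 0.24605252 0.42637679] [-1.59707066 -0.03073393 -2.31810793] 25.8
wrist 5065
 top 2812 [0.5275 0.4209 0.1649] ((0.5245066285133362, 0.42460793256759644), (0.049907270818948746, 0.0395478717982769), 44.94691848754883)
  z 0.1 fwd max 0.0842 side 0.671 0.6574 0.7004 114
  z 0.115 fwd max 0.0904 side 0.6733 0.646 0.696 185
  z 0.13 fwd max 0.0996 side 0.6714 0.6464 0.6961 266
  z 0.145 fwd max 0.1002 side 0.6714 0.6462 0.6961 320
  z 0.157 fwd max 0.0969 side 0.671 0.6461 0.696 13
scene 416
 top 164 [0.5208 0.4225 0.1643] ((0.5219318866729736, 0.424940824508667), (0.0596248134970665, 0.04652378708124161), 46.23956298828125)
  z 0.1 fwd max 0.0854 side 0.6677 0.6466 0.6743 4
  z 0.115 fwd max 0.0922 side 0.6543 0.6418 0.6622 9
  z 0.13 fwd max 0.1009 side 0.6675 0.6399 0.6813 13
  z 0.145 fwd max 0.1011 side 0.6643 0.6412 0.6924 9
  z 0.157 fwd max 0.0923 side 0.6668 0.6393 0.699 19
side 708
 top 295 [0.5238 0.4314 0.1631] ((0.5237668752670288, 0.4306161105632782), (0.05164794251322746, 0.047517046332359314), 44.700401306152344)
  z 0.1 fwd max 0.0734 side 0.688 0.6663 0.7038 2
  z 0.115 fwd max 0.0896 side 0.6974 0.6528 0.7003 2
  z 0.13 fwd max 0.0895 side 0.6982 0.6486 0.7003 6
  z 0.145 fwd max 0.0883 side 0.6949 0.647 0.7014 10
  z 0.157 fwd max 0.0896 side 0.677 0.6474 0.7014 21
(np.float64(95.69405988983041), np.float64(153.09379183052675))
```

```bash
python3 - <<'E'
from h import *
c=cap("wrist");W=cloud(c);d=np.array([.7071,-.7071]);e=np.array([.7071,.7071])
m=(W[...,2]>.11)&(W[...,2]<.165)&(abs(W[...,0]-.54)<.09)&(abs(W[...,1]-.41)<.09)
P=W[m];q=P[:,:2]@d;L=P[q>.0945];ql=L[:,:2]@d;s=L[:,:2]@e
print(len(L),np.percentile(ql,[5,25,50,75,95]).round(4),"side",s.min().round(4),s.max().round(4),"z",L[:,2].min().round(4),L[:,2].max().round(4))
F=L[ql>.0965]
A=np.c_[F[:,:2]@e,F[:,2],np.ones(len(F))];k=np.linalg.lstsq(A,F[:,:2]@d,rcond=None)[0];print("lens plane slopes",k.round(3),len(F))
print("face side/z range",(F[:,:2]@e).min(),(F[:,:2]@e).max(),F[:,2].min(),F[:,2].max())
# cube side faces: front face plane and top
G=P[(q>.085)&(q<.0925)];s=G[:,:2]@e;G=G[(s<.655)|(s>.688)];A=np.c_[G[:,:2]@e,G[:,2],np.ones(len(G))];print("front face",np.linalg.lstsq(A,G[:,:2]@d,rcond=None)[0].round(3),len(G))
# tripod legs: feet on the table, for the centre
S=np.load("scene0.npy")
E
```

```text
679 [0.0953 0.0966 0.0981 0.0988 0.0993] side 0.6571 0.685 z 0.1323 0.158
lens plane slopes [-0.004 -0.054  0.109] 525
face side/z range 0.6580909709307293 0.6843070406710771 0.1323166319659264 0.15755512510746228
front face [-0.001 -0.013  0.091] 816
```

View pics/w10.png

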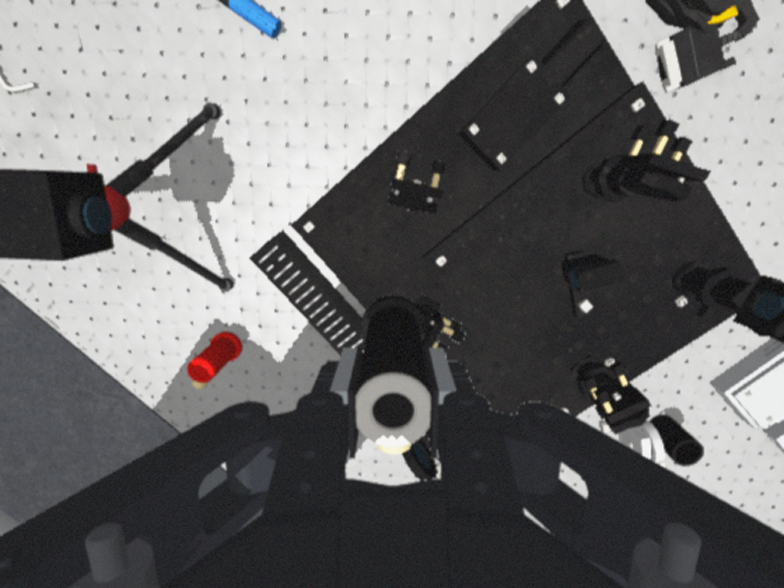

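Picture: the tripod camera is on the left with its lens at (97,215), facing the gripper. The lens face fits with its centre at about (0.544,0.404,0.143) facing -45°, so the post axis goes to (0.6306,0.318) with yaw -3.927.

```bash
python3 - <<'E'
from h import *
go((.6306,.318,.39),-3.927,14)
E
```

```text
yaw now -2.317 turn/y total 1.61 dist 0.0836 rp [-1.59687591 -0.03036476]
rotvec/row [-0.0003  0.1149  0.0032]
[-0.0028  0.0027 -0.0046]
[-0.0022  0.0027 -0.0049]
[-0.0016  0.0027 -0.0051]
[-0.001   0.0027 -0.0052]
[-0.0004  0.0027 -0.0053]
[ 0.0002  0.0027 -0.0053]
[ 0.0008  0.0027 -0.0053]
[ 0.0014  0.0027 -0.0051]
[ 0.002   0.0027 -0.0049]
[ 0.0026  0.0027 -0.0047]
[ 0.0031  0.0027 -0.0043]
[ 0.0036  0.0027 -0.004 ]
[ 0.004   0.0026 -0.0035]
[ 0.0044  0.0026 -0.003 ]
```

Emit:
{"method": "step_arm", "body": {"targets": [[-0.003,0.002,-0.0045,0,0.115,0.003,0.1],[-0.002,0.002,-0.005,0,0.115,0.003,0.1],[-0.0015,0.002,-0.005,0,0.115,0.003,0.1],[-0.001,0.002,-0.005,0,0.115,0.003,0.1],[-0.0005,0.002,-0.005,0,0.115,0.003,0.1],[0,0.002,-0.005,0,0.115,0.003,0.1],[0.001,0.002,-0.005,0,0.115,0.003,0.1],[0.0015,0.002,-0.005,0,0.115,0.003,0.1]]}}

```text
time_s: 26.75
tool_pos: [0.6411, 0.2873, 0.4124]
eef_rot: [-1.573, -0.014, 3.007]
contact_force: [-0.4, -0.3, -1.1]
gripper_width: 0.267
```

Emit:
{"method": "step_arm", "body": {"targets": [[0.002,0.002,-0.005,0,0.115,0.003,0.1],[0.0025,0.002,-0.0045,0,0.115,0.003,0.1],[0.003,0.002,-0.0045,0,0.115,0.003,0.1],[0.0035,0.002,-0.004,0,0.115,0.003,0.1],[0.004,0.002,-0.0035,0,0.115,0.003,0.1],[0.004,0.002,0,0,0.05,0,0.1],[0,0,0,0,0,0,0.1],[0,0,0,0,0,0,0.1]]}}

```text
time_s: 27.55
tool_pos: [0.631, 0.3184, 0.4012]
eef_rot: [-1.572, 0.003, 2.355]
contact_force: [0.9, -0.2, 0.5]
gripper_width: 0.265
```

```bash
python3 - <<'E'
from h import *
print(telemetry.read_state()["joints"].round(2));go((.6306,.318,.3155),-3.927,6);held(knob())
E
```

```text
[ 0.31  0.55  1.11 -0.    1.48  2.67]
yaw now 2.355 turn/y total -0.001 dist 0.0857 rp [-1.57164726  0.00274182]
rotvec/row [ 0.0001 -0.0002 -0.0005]
[0.     0.0143 0.0001]
knob tool: n 57 min [ 0.0278  0.1642 -0.0045] med [0.0294 0.1661 0.0009] max [0.031  0.1686 0.0063]
top 1435 ((-0.001853170688264072, 9.072665125131607e-05), 0.019057629629969597) 0.13597101427549113
tcp [0.6309 0.3184 0.4012] down [ 0.002 -0.001 -1.   ] grasp [0.6313 0.3182 0.2462]
0.135 -0.0111 [0.647  0.3183 0.2638]
0.145 -0.0131 [0.6402 0.3087 0.2556]
0.155 -0.0128 [0.6411 0.3099 0.2427]
0.165 -0.0129 [0.6398 0.3084 0.2379]
0.175 -0.0129 [0.6401 0.3088 0.2309]
0.185 -0.0128 [0.6405 0.3093 0.2129]
0.195 -0.013 [0.6399 0.3083 0.2042]
0.205 -0.0127 [0.6397 0.3085 0.1968]
0.215 -0.0157 [0.6432 0.3077 0.1813]
0.225 -0.0163 [0.6422 0.3059 0.1782]
```

Emit:
{"method": "step_arm", "body": {"targets": [[0,0.015,0,0,0,0,0.1],[0,0.017,0,0,0,0,0.1],[0,0.017,0,0,0,0,0.1],[0,0.017,0,0,0,0,0.1],[0,0.012,0,0,0,0,0.1],[0,0.004,0,0,0,0,0.1],[0,0,0,0,0,0,0.1],[0,0,0,0,0,0,0.1]]}}

```text
time_s: 28.4
tool_pos: [0.6333, 0.3169, 0.3199]
eef_rot: [-1.577, 0.006, 2.36]
contact_force: [-0.0, -0.1, -1.5]
gripper_width: 0.265
```

```bash
python3 - <<'E'
from h import *
go((.6306,.318,.3155),-3.927,1)
E
```

```text
yaw now 2.36 turn/y total 0.004 dist 0.0053 rp [-1.5772425   0.00611973]
rotvec/row [ 0.0065  0.0038 -0.0061]
[0.0027 0.0044 0.0012]
```

Emit:
{"method": "step_arm", "body": {"targets": [[0.0027,0.0044,0.0012,0.0065,0.004,-0.006,0.1],[0,0,0,0,0,0,0.1],[0,0,0,0,0,0,0.1],[0,0,0,0,0,0,0.1],[0,0,0,0,0,0,0.1],[0,0,0,0,0,0,0.1],[0,0,0,0,0,0,0.1],[0,0,0,0,0,0,0.1]]}}

```text
time_s: 29.2
tool_pos: [0.6309, 0.3184, 0.3186]
eef_rot: [-1.575, 0.002, 2.356]
contact_force: [-0.2, -0.9, -0.9]
gripper_width: 0.264
```

```bash
python3 - <<'E'
from h import *
go((.6306,.318,.3155),-3.927,1);held(knob())
d=np.array([.7071,-.7071]);e=np.array([.7071,.7071])
for n in("side","scene"):
    c=cap(n);W=cloud(c);B=brass(c)&(abs(W[...,0]-.61)<.06)&(abs(W[...,1]-.34)<.06)&(W[...,2]>.12)
    P=W[B];print(n,"knob",len(P),P.mean(0).round(4) if len(P) else "", (P[:,:2]@d).min() if len(P) else "",(P[:,:2]@e).mean() if len(P) else "")
    for nm,X in dict(s1=(.452,-.183),s2=(.48,-.321),block=(.5,-.386),nut=(.3455,-.14),tube=(.734,-.077)).items():
        m=(np.hypot(W[...,0]-X[0],W[...,1]-X[1])<.022)&(W[...,2]>.02)&(W[...,2]<.12)
        if m.sum()>5: print("  ",nm,m.sum(),W[m].mean(0).round(4),np.percentile(W[m][:,2],95).round(4))
        else: print("  ",nm,"hidden")
    S=np.load(n+"0.npy");m=(np.hypot(S[...,0]-.734,S[...,1]+.077)<.022)&(S[...,2]>.02);print("  tube0",S[m].mean(0).round(4))
    m=(np.hypot(S[...,0]-.3455,S[...,1]+.14)<.022)&(S[...,2]>.02);print("  nut0",S[m].mean(0).round(4))
E
```

```text
yaw now 2.356 turn/y total -0.0 dist 0.0031 rp [-1.57501312  0.00203467]
rotvec/row [ 0.0042 -0.0001 -0.002 ]
[-0.0001  0.0031  0.0006]
knob tool: n 59 min [ 0.0277  0.1647 -0.0045] med [0.0295 0.1661 0.0009] max [0.031  0.1688 0.0069]
top 1403 ((-0.0015002964064478874, -2.4446126190014184e-05), 0.019304942339658737) 0.13592335835955893
tcp [0.6309 0.3184 0.3186] down [ 0.004  0.002 -1.   ] grasp [0.6316 0.3187 0.1636]
0.135 -0.011 [0.6476 0.3191 0.1801]
0.145 -0.0126 [0.6384 0.3075 0.1691]
0.155 -0.0131 [0.64   0.3084 0.1658]
0.165 -0.0127 [0.6404 0.3094 0.1509]
0.175 -0.0128 [0.6408 0.3097 0.1453]
0.185 -0.0129 [0.6402 0.3089 0.1344]
0.195 -0.0128 [0.6397 0.3086 0.1229]
0.205 -0.0127 [0.6401 0.3091 0.1165]
0.215 -0.0156 [0.6455 0.3103 0.0986]
0.225 -0.0164 [0.6437 0.3073 0.0937]
side knob 27 [0.6143 0.3416 0.1467] 0.18701678094361437 0.6759389918196642
   s1 93 [ 0.4548 -0.1737  0.0471] 0.0641
   s2 79 [ 0.483  -0.3119  0.0466] 0.0641
   block 72 [ 0.5019 -0.3789  0.0515] 0.0633
   nut 10 [ 0.3499 -0.132   0.0239] 0.0262
   tube 19 [ 0.7368 -0.0818  0.0397] 0.0437
  tube0 [ 0.7336 -0.0855  0.0388]
  nut0 [ 0.3509 -0.1318  0.023 ]
scene knob 12 [0.6094 0.332  0.1488] 0.19251544093980222 0.6656769062203077
   s1 195 [ 0.4489 -0.1894  0.0512] 0.0668
   s2 222 [ 0.4762 -0.3257  0.0512] 0.0677
   block 287 [ 0.491  -0.388   0.0529] 0.0648
   nut 23 [ 0.3465 -0.1386  0.0252] 0.0282
   tube 64 [ 0.7314 -0.0808  0.0354] 0.0462
  tube0 [ 0.7319 -0.0805  0.0362]
  nut0 [ 0.3472 -0.1377  0.0241]
```

Emit:
{"method": "step_arm", "body": {"targets": [[0,0.0055,0.0006,0.006,0,-0.002,0.1],[0,0,0,0,0,0,0.1],[0,0,0,0,0,0,0.1],[0,0,0,0,0,0,0.1],[0,0,0,0,0,0,0.1],[0,0,0,0,0,0,0.1],[0,0,0,0,0,0,0.1],[0,0,0,0,0,0,0.1]]}}

```text
time_s: 30.15
tool_pos: [0.6305, 0.3179, 0.3122]
eef_rot: [-1.568, -0.0, 2.356]
contact_force: [0.0, -0.7, -0.8]
gripper_width: 0.262
```

```bash
python3 - <<'E'
from h import *
go((.6306,.318,.3155),-3.927,1);s=telemetry.read_state();print(s["dq"].round(4),s["tool_pos"])
E
```

```text
yaw now 2.356 turn/y total -0.0 dist 0.0033 rp [-1.56791232e+00 -4.26246350e-04]
rotvec/row [-0.0029 -0.0001  0.0004]
[-0.     -0.0033 -0.0001]
[-0.0005 -0.0007 -0.0024 -0.0005 -0.0004 -0.0002] [0.63048812 0.31792962 0.31221679]
```

Emit:
{"method": "step_arm", "body": {"targets": [[0,-0.003,0,-0.003,0,0,0.1],[0,0,0,0,0,0,0.1],[0,0,0,0,0,0,0.1],[0,0,0,0,0,0,0.1],[0,0,0,0,0,0,0.1],[0,0,0,0,0,0,0.1],[0,0,0,0,0,0,0.1],[0,0,0,0,0,0,0.1]]}}

```text
time_s: 30.95
tool_pos: [0.6305, 0.3179, 0.3157]
eef_rot: [-1.572, -0.0, 2.356]
contact_force: [-0.2, 0.1, -1.7]
gripper_width: 0.267
```

```bash
python3 - <<'E'
from h import *
go((.6306,.318,.3155),-3.927,1);s=telemetry.read_state();print(s["dq"].round(4),s["tool_pos"],s["gripper_width"])
p=s["tool_pos"]
if abs(p[2]-.3155)<.0022 and np.hypot(p[0]-.6306,p[1]-.318)<.002: bot.hand_in();print("handed in")
E
```

```text
yaw now 2.356 turn/y total -0.0 dist 0.0003 rp [-1.57158420e+00 -2.31054608e-04]
rotvec/row [ 0.0008 -0.0001  0.0002]
[-0.      0.0002 -0.0001]
[-0.0015  0.0007  0.0021 -0.0006  0.0014  0.0004] [0.63051516 0.31793601 0.31573684] 0.2667219865406478
the job is handed in; nothing more can be done
handed in
```

The job is done and handed in at about 31 s. Both short holders stand in tray cells of their own, and the tall one is held in front of the tripod camera with its thumbscrew facing the lens.

- **Short holders:** they stand upright in cells 0 and 2 and are released. Their tops measured 0.065 m.
- **Tall holder:** it is held upright and still, and the arm was within 0.3 mm of the pose I computed. The knob points at the lens to within about 2°, at lens height, with its end about 9 cm away.
- **Bystanders:** the beam block, lens tube and brass nut showed no movement beyond the depth cameras' few-millimetre noise. No look-alike was touched.

**What went wrong:** I mistyped the first cell target, so short holder 2 briefly rested on the tray's divider and tilted about 7° in the grip. I lifted it, corrected the lean and set it down properly.

**Where checks disagreed:** the scene and side cameras put the knob up to 5 mm apart sideways and in distance, and 4–6 mm higher than the wrist camera. They differed from each other by a similar amount on the tripod camera itself. I trusted the wrist camera, and their sideways and distance averages agree with it.

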